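# Pack the paint pots into the travel carrier and clamp its lid down

### The job

Pack every small paint pot on the table into the wooden carrier, upright, one to a compartment, swinging the carrier's two clamps back out of the way first if they stand in it. Then lower the lid over the two brass pins until it rests flush on the carrier's ends, and swing both red-knobbed clamps fully down over it. The taller white pot, the needle file and the sanding block stay where they are.

Things in the scene. Friction and masses are not known exactly. Their poses are not given: they have to be found in the camera images.
- pot_olive_mid (a point): Small round paint pot standing upright, olive label band, black cap: 33 mm diameter, 34 mm tall, 45 g. The point is its centre, 17 mm above its underside; z points up to the cap. 3 or 4 of the four small pots are present; an absent one reads None.
- pot_red_mid (a point): Small round paint pot standing upright, dark red band and cap: 33 mm diameter, 34 mm tall, 45 g. The point is its centre, 17 mm above its underside; z points up to the cap. 3 or 4 of the four small pots are present; an absent one reads None.
- pot_blue_mid (a point): Small round paint pot standing upright, blue band, black cap: 33 mm diameter, 34 mm tall, 45 g. The point is its centre, 17 mm above its underside; z points up to the cap. 3 or 4 of the four small pots are present; an absent one reads None.
- pot_ochre_mid (a point): Small round paint pot standing upright, ochre-yellow band, black cap: 33 mm diameter, 34 mm tall, 45 g. The point is its centre, 17 mm above its underside; z points up to the cap. 3 or 4 of the four small pots are present; an absent one reads None.
- cell_1 (a point): Centre of the floor of compartment 1 of the carrier. The carrier is a fixed wooden tray with 2 x 2 compartments, each 59 mm along the carrier's x and 53 mm along its y, floor 4 mm above the table; 3 mm dividers and low side walls end 16 mm above the table, the two end cheeks (10 mm thick, 110 mm apart, across the y ends) 44 mm above it. Axes are the carrier's: z up. A pot standing in it is 38 mm high over the table.
- cell_2 (a point): Centre of the floor of compartment 2 of the carrier. The carrier is a fixed wooden tray with 2 x 2 compartments, each 59 mm along the carrier's x and 53 mm along its y, floor 4 mm above the table; 3 mm dividers and low side walls end 16 mm above the table, the two end cheeks (10 mm thick, 110 mm apart, across the y ends) 44 mm above it. Axes are the carrier's: z up. A pot standing in it is 38 mm high over the table.
- cell_3 (a point): Centre of the floor of compartment 3 of the carrier. The carrier is a fixed wooden tray with 2 x 2 compartments, each 59 mm along the carrier's x and 53 mm along its y, floor 4 mm above the table; 3 mm dividers and low side walls end 16 mm above the table, the two end cheeks (10 mm thick, 110 mm apart, across the y ends) 44 mm above it. Axes are the carrier's: z up. A pot standing in it is 38 mm high over the table.
- cell_4 (a point): Centre of the floor of compartment 4 of the carrier. The carrier is a fixed wooden tray with 2 x 2 compartments, each 59 mm along the carrier's x and 53 mm along its y, floor 4 mm above the table; 3 mm dividers and low side walls end 16 mm above the table, the two end cheeks (10 mm thick, 110 mm apart, across the y ends) 44 mm above it. Axes are the carrier's: z up. A pot standing in it is 38 mm high over the table.
- lid_seat (a point): Centre of the carrier at the height of the cheeks' tops (44 mm above the table), on which the seated lid's underside rests; x and y are the carrier's axes (y runs from one cheek and clamp to the other), z up. A seated lid has its handle's centre 19 mm above this point, with the long side of its handle along y (either way round).
- pin_a (a point): Tip of the brass locating pin on top of the +y cheek: 7 mm diameter, standing 20 mm above the cheek's top (tip 64 mm above the table), its last 4 mm tapered. In the carrier's frame it stands at x = +36, y = +59.5 mm.
- clamp_a (a joint): Angle of the swing-over clamp at the +y end. 0: fully down, its steel arm level, pointing inward over the lid, its rubber foot close above the seated lid; it grows as the arm swings up and outward, 1.57 upright, 2.5 fully back. Stays where it is left (stiff hinge, below 2 N at the knob). It must be beyond about 1.7 for the lid to pass and for room to reach the compartments.
- clamp_a_hinge (a point): Hinge of that clamp: 86 mm from the carrier's centre towards +y, 60 mm above the table; the hinge axis runs along the carrier's x. Axes are the carrier's.
- clamp_a_knob (a point): Centre of the red knob at the free end of that clamp's arm: a cylinder 18 mm in diameter, 20 mm long along the carrier's x, so it can be pinched between its flat ends. At angle 0 it lies 48 mm inward of the hinge (along y) and 4 mm above it, its lowest side 3 mm above the seated lid.
- pin_b (a point): Tip of the brass locating pin on top of the -y cheek: 7 mm diameter, standing 20 mm above the cheek's top (tip 64 mm above the table), its last 4 mm tapered. In the carrier's frame it stands at x = -36, y = -59.5 mm.
- clamp_b (a joint): Angle of the swing-over clamp at the -y end. 0: fully down, its steel arm level, pointing inward over the lid, its rubber foot close above the seated lid; it grows as the arm swings up and outward, 1.57 upright, 2.5 fully back. Stays where it is left (stiff hinge, below 2 N at the knob). It must be beyond about 1.7 for the lid to pass and for room to reach the compartments.
- clamp_b_hinge (a point): Hinge of that clamp: 86 mm from the carrier's centre towards -y, 60 mm above the table; the hinge axis runs along the carrier's x. Axes are the carrier's.
- clamp_b_knob (a point): Centre of the red knob at the free end of that clamp's arm: a cylinder 18 mm in diameter, 20 mm long along the carrier's x, so it can be pinched between its flat ends. At angle 0 it lies 48 mm inward of the hinge (along y) and 4 mm above it, its lowest side 3 mm above the seated lid.
- lid_handle (a point): Centre of the black bar handle in the middle of the wooden lid. The bar is 14 mm wide (lid's x), 36 mm long (lid's y), its top 12 mm above this point and the lid's underside 19 mm below it. The lid is a flat board 128 (x) x 140 (y) x 8 mm, 0.2 kg, lying flat on the table at the start; z up.
- lid_hole_a (a point): Centre, at the underside, of a 12 x 12 mm square through hole in the lid, at x = +36, y = +59.5 mm from the lid's centre (the two holes lie diagonally opposite and match the pins; the lid fits either way round).
- lid_hole_b (a point): Centre, at the underside, of a 12 x 12 mm square through hole in the lid, at x = -36, y = -59.5 mm from the lid's centre (the two holes lie diagonally opposite and match the pins; the lid fits either way round).
- white_pot_mid (a point): Taller paint pot with white cap, 38 mm diameter, 42 mm tall; too tall for the carrier, it stays on the table. The point is its centre.
- file_mid (a point): Needle file with a red handle, 154 mm long, lying flat; stays where it is. The point is its centre.
- block_mid (a point): Brown sanding block, 28 x 70 x 16 mm; stays where it is. The point is its centre.
Not all that is in view belongs to the job. Leave any orange look-alike of the part that bears pot_olive_mid alone.

How it is judged:
On the way, in this order (a step that is already met when the one before it is completed fails the run):
1. every small pot present stands upright in a compartment of the carrier ((horizontal distance between pot_olive_mid and cell_1 below 0.02 m or horizontal distance between pot_olive_mid and cell_2 below 0.02 m or horizontal distance between pot_olive_mid and cell_3 below 0.02 m or horizontal distance between pot_olive_mid and cell_4 below 0.02 m) and z of pot_olive_mid in the frame of lid_seat between -0.027 and -0.019 m and angle between each of pot_olive_mid, pot_red_mid, pot_blue_mid, pot_ochre_mid's own z axis and vertical below 0.12 rad and (horizontal distance between pot_red_mid and cell_1 below 0.02 m or horizontal distance between pot_red_mid and cell_2 below 0.02 m or horizontal distance between pot_red_mid and cell_3 below 0.02 m or horizontal distance between pot_red_mid and cell_4 below 0.02 m) and z of pot_red_mid in the frame of lid_seat between -0.027 and -0.019 m and (horizontal distance between pot_blue_mid and cell_1 below 0.02 m or horizontal distance between pot_blue_mid and cell_2 below 0.02 m or horizontal distance between pot_blue_mid and cell_3 below 0.02 m or horizontal distance between pot_blue_mid and cell_4 below 0.02 m) and z of pot_blue_mid in the frame of lid_seat between -0.027 and -0.019 m and (horizontal distance between pot_ochre_mid and cell_1 below 0.02 m or horizontal distance between pot_ochre_mid and cell_2 below 0.02 m or horizontal distance between pot_ochre_mid and cell_3 below 0.02 m or horizontal distance between pot_ochre_mid and cell_4 below 0.02 m) and z of pot_ochre_mid in the frame of lid_seat between -0.027 and -0.019 m), for 0.2 s.
2. the lid rests flush on the carrier's cheeks, over both pins (x of lid_handle in the frame of lid_seat between -0.004 and 0.004 m and y of lid_handle in the frame of lid_seat between -0.004 and 0.004 m and z of lid_handle in the frame of lid_seat between 0.016 and 0.0215 m and angle between the z axis of lid_handle and the z axis of lid_seat, either way round below 0.03 rad and angle between the y axis of lid_handle and the y axis of lid_seat, either way round below 0.06 rad), for 0.2 s.
3. both clamps are swung fully down over the lid (value of joint each of clamp_a, clamp_b below 0.08 rad), for 0.2 s.
At the end, for the whole second after the job is handed in: Every small pot present stands upright (within 0.12 rad) on the floor of a compartment, within 20 mm of its centre; the lid lies on the cheeks over both pins (centre within 4 mm sideways, less than 2.5 mm above flush, tilt below 0.03 rad); both clamps are below 0.08 rad (all of step 1 and all of step 2 and all of step 3); the robot touches nothing.
It fails at once if the taller white paint pot is pushed more than 5 cm from its place (distance of white_pot_mid from where it was at the start of the episode above 0.05 m).
It fails at once if the needle file is pushed more than 5 cm from its place (distance of file_mid from where it was at the start of the episode above 0.05 m).
It fails at once if the brown sanding block is pushed more than 5 cm from its place (distance of block_mid from where it was at the start of the episode above 0.05 m).
Of pot_olive, pot_red, pot_blue, pot_ochre only 3 to 4 are there at a start; the rules pass over those that are not, and their reading is None.
At some moment in a run one of pot_olive, pot_red, pot_blue, pot_ochre may be knocked a few centimetres aside while the robot is not near it.
It also fails if it takes over 210 s, if anything falls off the work surface, if the arm or the gripper's body presses on something with over 40 N, if the wrist force passes 120 N, or if a joint passes its speed limit or range.

### The arm

A 6-joint arm with a two-finger parallel gripper is mounted at the origin on the work surface; the furniture and walls round the work are solid. World frame = base frame: x ahead of the robot, y to its left, z up, the work surface at z = 0. Lengths are in m, angles in rad, forces in N, time in s.
With the tool pointing down it reaches from about 0.3 to 0.775 m from the base axis. Payload 14.6 kg.
Tool frame: the origin (TCP) lies between the finger pads; the fingertips stand 22 mm ahead of it and the grasp point (between the pads) lies 3 mm ahead of it (ctrl.tip_reach is the distance from the TCP to the fingertips, in m); z points along the fingers, y is the direction in which the jaws open and shut (so a half turn about z gives the same grasp; the last joint's range is limited). The gripper opens to 94 mm and grips with 3 to 60 N. Pads are 16 mm wide; open, the fingers measure 119 mm over their backs; the gripper's body (75 mm by 177 mm) begins 78 mm behind the grasp point.
Start: joints at [-1.222, 0.3, 1.521, -0, 1.321, -0.067], TCP at [0.222, -0.503, 0.201] pointing down, gripper open.
Joint ranges: [-3.03, 3.03], [-0.79, 2.21], [0.23, 2.52], [-1.04, 4.18], [0, 3.07], [-2.55, 2.55]. Speed limits (rad/s): [2.22, 2.22, 2.57, 3.14, 3.14, 3.14].

### API

Orientations are given as [roll, pitch, yaw] about the fixed x, y, z axes, in that order (R = Rz(yaw) Ry(pitch) Rx(roll)).
In Python, from station import ctrl gives the robot as it stands. The module is installed in compiled form; this text tells all that it offers.
- The arm moves only by the shell command python3 -m creep 'ROWS' [OPENING] [FORCE]. ROWS is a JSON object of lists of equal length, an entry for each row: "xyz": the shift along the tool's x, y, z in mm, a list of three; "spin": the turn about the tool's z in rad. In form: {"xyz": [[tx, ty, tz], ...], "spin": [spin, ...]}. A call has 1 to 5 rows; each row shifts and turns the commanded pose from where the row before left it, along the tool's axes as they then stand; what a row does not reach is not made up. A row lasts 1/8 s, in which the tool goes at most 62.5 mm and 10.7 degrees, less where a joint would pass 70% of its speed; a pose out of reach is approached as far as the arm can. A call with a gripper value outside its range is refused whole. OPENING is the finger opening in mm, from 0 to 94, set as the call begins (- or left out, the last holds). The fingers move at their own pace and stop on an object; FORCE is the grip in N (left out, the last holds). Time passes only in rows, so rows that do not move let the fingers close. It gives the time, the measured TCP pose, the force and the opening at its end, in the units of the state.
- ctrl.get_obs(): the state, without advancing time (a new reading comes with each control period).
- ctrl.camera(name): name is "side" or "top"; returns the picture (400x640x3 uint8, red, green, blue); there is no depth.
- ctrl.camera_model(name): a dict with "fx", "fy", "cx", "cy" (pixels), "R" (3x3) and "t" (3): a world point X has camera coordinates R X + t. Camera axes: x right, y down, z forward; pixel columns grow to the right and rows downward; lengths in m; the calibration is good to about 2 mm. A picture is of the moment at which its call begins. camera_model takes no time and is no camera call.
- ctrl.hand_in(): hands the job in, once; it reports no verdict.
The state is a dict: "time_s": time; "qpos": joint angles; "joint_vel": joint speeds; "tau": joint torques, N m; "ee_pos": TCP position; "eef_rot": TCP orientation; "force": force on the tool from outside, world axes, zero at the start; "moment": the same for the moment, N m; "grip_width": finger opening in m.
Only numpy, scipy, OpenCV 4.12 (cv2) and the standard library are available. Lean on these libraries where they do the work, as an engineer would, in place of code of your own. Each camera call takes 0.05 s, during which the arm holds its last target.

## Working session

There is one attempt and no reset: what is moved stays moved. The work goes in short steps, Python scripts to look and compute and a shell command to move; the robot and the scene stay as the last step left them, time stands still between calls to the robot, and variables do not carry over. Pictures are saved under pics/ and viewed, and the job is handed in when it is done.

```bash
mkdir -p pics; python3 - <<'E'
from station import ctrl
import cv2
for n in ("top","side"):
    im=ctrl.camera(n); cv2.imwrite(f"pics/{n}0.png",im[:,:,::-1]); print(n,ctrl.camera_model(n))
print(ctrl.get_obs(), ctrl.tip_reach)
E
```

```text
top {'fx': 422.3518335505353, 'fy': 422.3518335505353, 'cx': 317.94020937051243, 'cy': 198.22059682722715, 'R': array([[ 1.73075548e-03, -9.99809007e-01, -1.94667516e-02],
       [-9.95148828e-01,  1.92831320e-04, -9.83807577e-02],
       [ 9.83657214e-02,  1.95425881e-02, -9.94958427e-01]]), 't': array([-0.00401814,  0.49083497,  1.04297699])}
side {'fx': 486.26970221588573, 'fy': 486.26970221588573, 'cx': 324.1996595486181, 'cy': 194.69653304897935, 'R': array([[-0.89381451, -0.44811849, -0.01689492],
       [-0.2697276 ,  0.56733155, -0.77806293],
       [ 0.35824941, -0.69088692, -0.6279591 ]]), 't': array([0.41824311, 0.19654344, 1.10962938])}
{'time_s': 0.1, 'qpos': array([-1.22159233e+00,  3.00417101e-01,  1.52153039e+00, -2.30822379e-05,
        1.32071173e+00, -6.65815142e-02]), 'joint_vel': array([ 0.00074443, -0.0011956 , -0.00085398,  0.00040676,  0.00048793,
       -0.00018077]), 'tau': array([ 2.56420535e-03, -5.32637322e+01, -3.53282440e+01,  7.10325851e-02,
        2.34393182e-02, -5.45431783e-05]), 'ee_pos': array([ 0.22206527, -0.50290448,  0.2005374 ]), 'eef_rot': array([-3.14052696e+00, -4.86529737e-05,  4.15791214e-01]), 'force': array([-0.60481194, -0.2714604 , -0.03365497]), 'moment': array([-0.02026217,  0.02267183, -0.04228305]), 'grip_width': 0.09375275106483619} 0.022
```

View pics/top0.png

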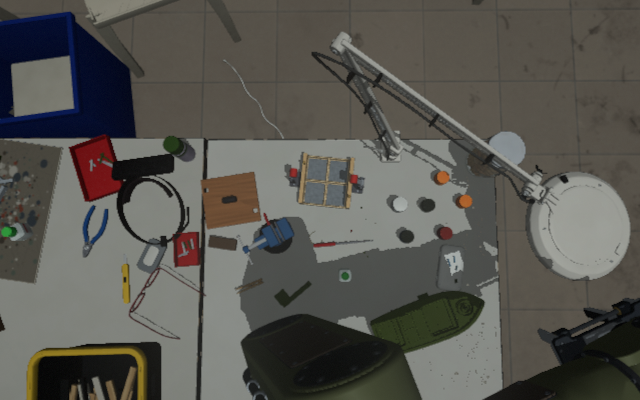

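View pics/side0.png

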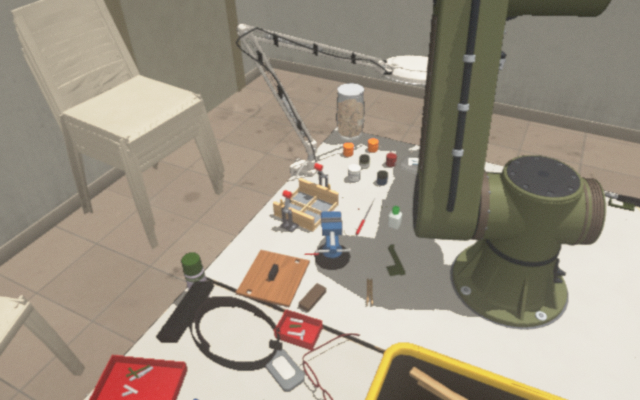

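```bash
cat > h.py <<'E'
import numpy as np, cv2
from station import ctrl
def ray(name,u,v,z):
    m=ctrl.camera_model(name); R=m["R"];t=m["t"]
    d=R.T@np.array([(u-m["cx"])/m["fx"],(v-m["cy"])/m["fy"],1.]); c=-R.T@t
    s=(z-c[2])/d[2]; return c+s*d
def proj(name,X):
    m=ctrl.camera_model(name); p=m["R"]@np.array(X)+m["t"]
    return np.array([m["fx"]*p[0]/p[2]+m["cx"], m["fy"]*p[1]/p[2]+m["cy"]])
def shot(name,tag,box=None,k=5,pts=()):
    im=ctrl.camera(name)[:,:,::-1].copy(); cv2.imwrite(f"pics/{tag}_raw.png",im)
    crop(im,tag,box,k,pts); return im
def crop(im,tag,box,k=5,pts=()):
    x0,y0,x1,y1=box or (0,0,640,400)
    c=cv2.resize(im[y0:y1,x0:x1],None,fx=k,fy=k,interpolation=cv2.INTER_CUBIC)
    c=np.clip(c.astype(float)*1.3,0,255).astype(np.uint8)
    for x in range((x0+9)//10*10,x1,10):
        X=int((x-x0+.5)*k); cv2.line(c,(X,0),(X,6),(0,255,255),1)
        if x%20==0: cv2.putText(c,str(x),(X-10,18),0,.4,(0,0,255),1)
    for y in range((y0+9)//10*10,y1,10):
        Y=int((y-y0+.5)*k); cv2.line(c,(0,Y),(6,Y),(0,255,255),1)
        if y%20==0: cv2.putText(c,str(y),(8,Y+4),0,.4,(0,0,255),1)
    for p in pts:
        cv2.circle(c,(int((p[0]-x0+.5)*k),int((p[1]-y0+.5)*k)),2,(255,0,255),-1)
    cv2.imwrite(f"pics/{tag}.png",c)
E
python3 - <<'E'
from h import *
a=cv2.imread("pics/top0.png"); crop(a,"t0a",(280,140,400,230),6.6); crop(a,"t0b",(380,150,490,260),5.4); crop(a,"t0c",(195,160,295,260),5.8)
b=cv2.imread("pics/side0.png"); crop(b,"s0a",(230,150,350,310),3.7); crop(b,"s0b",(330,130,420,200),7)
E
```

```text
(no output)
```

View pics/t0a.png

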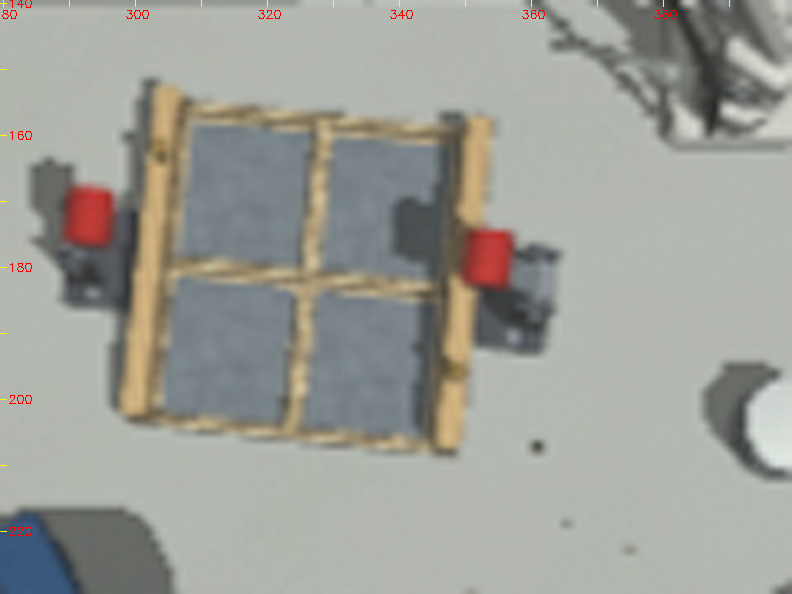

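View pics/t0b.png

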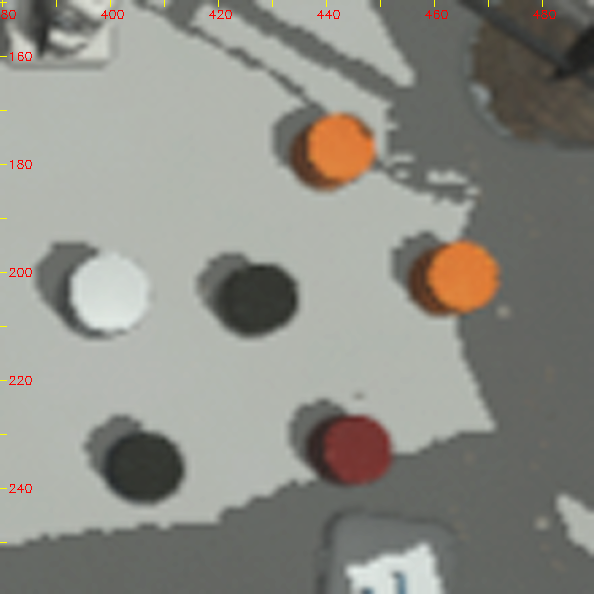

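View pics/t0c.png

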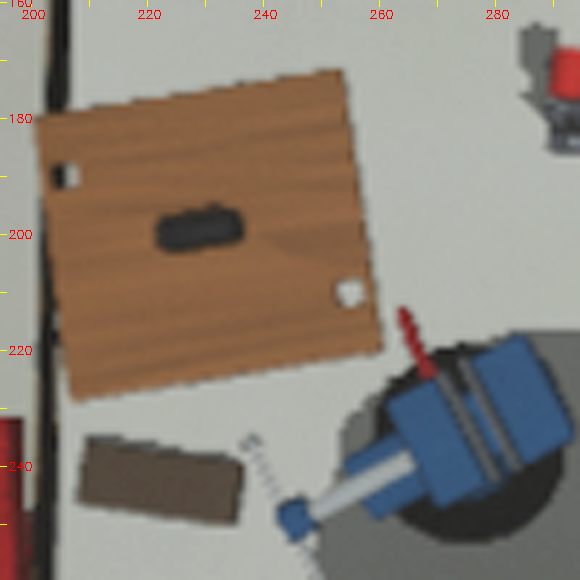

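View pics/s0a.png

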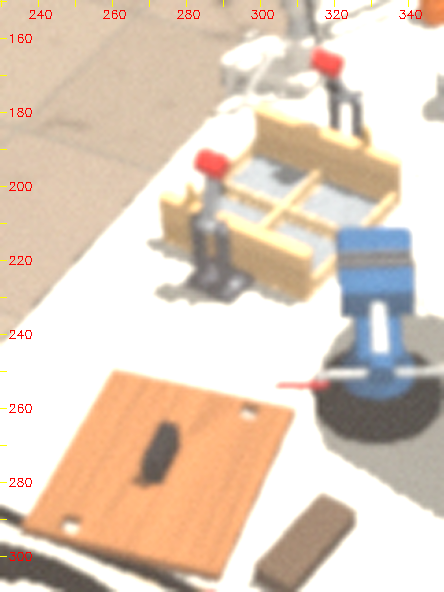

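View pics/s0b.png

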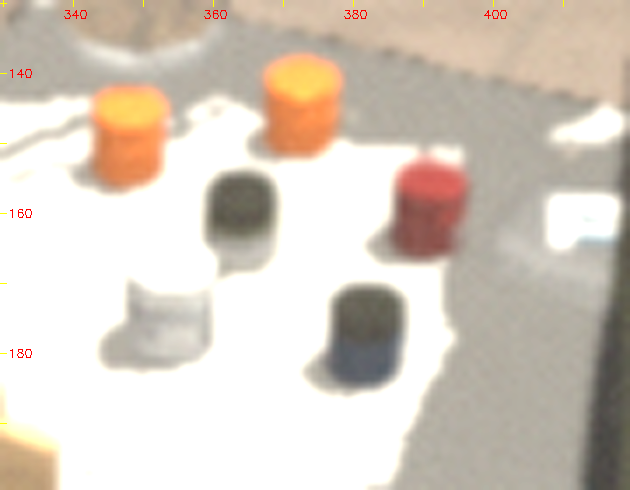

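```bash
python3 - <<'E'
from h import *
from scipy.optimize import least_squares
np.set_printoptions(precision=4,suppress=True)
def tri(a,b):
    f=lambda X: np.r_[proj("top",X)-a,proj("side",X)-b]
    r=least_squares(f,[.5,0,.2]); return r.x,np.abs(r.fun).max()
P=lambda n,u,v,z: print(n,ray("top",u,v,z))
for n,u,v in (("dark",427,204.8),("blue",406,236),("red",445.3,232.7),("or1",442.3,177),("or2",465,200.7)):P(n,u,v,.034)
P("white",400,203.5,.042)
print("side dark",ray("side",364,158.5,.034),"red",ray("side",391,155,.034),"blue",ray("side",381.7,174,.034))
# carrier
for n,u,v in (("cheekA +x outer",303.2,152.3),("cheekA -x out",297.6,202.5),("cheekB +x out",353.8,157.5),("B -x out",348.7,208),("pinA",0,0)):
    if u:P(n,u,v,.044)
P("pina tip",303.3,162.8,.064);P("pinb tip",348.2,195.5,.064)
print("knobA",tri((292.7,172.3),(286.2,192.5)));print("knobB",tri((354,178.8),(317.8,166.5)))
for n,u,v in (("L hole TL",204.8,190),("L hole BR",254.5,210)):P(n,u,v,.008)
for n,u,v in (("lid TL",200.4,180),("TR",253,171.8),("BR",260,219.7),("BL",206.5,228.5)):P(n,u,v,.008)
P("handle",228.7,199,.031)
P("handle ends",221.5,200.3,.031);P("he",236,197.5,.031)
print("lamp elbow",tri((341,43),(242,32)),"lamp junction",tri((537,188),(388,68)))
print("lamp base",ray("top",390,155,.02))
print("vise top", tri((272,232),(332,225)), ray("top",295,225,.1),ray("top",250,250,.0))
E
```

```text
dark [ 0.4734 -0.2751  0.034 ]
blue [ 0.396  -0.2217  0.034 ]
red [ 0.4043 -0.3185  0.034 ]
or1 [ 0.5431 -0.3149  0.034 ]
or2 [ 0.4836 -0.3693  0.034 ]
white [ 0.4759 -0.2069  0.042 ]
side dark [ 0.4687 -0.2659  0.034 ] red [ 0.4031 -0.317   0.034 ] blue [ 0.3933 -0.2162  0.034 ]
cheekA +x outer [0.6046 0.0331 0.044 ]
cheekA -x out [0.4782 0.0464 0.044 ]
cheekB +x out [ 0.5911 -0.0935  0.044 ]
B -x out [ 0.4646 -0.0801  0.044 ]
pina tip [0.5742 0.0317 0.064 ]
pinb tip [ 0.4935 -0.078   0.064 ]
knobA (array([0.5434, 0.0539, 0.1104]), np.float64(0.0679191320560335))
knobB (array([ 0.5296, -0.0897,  0.1003]), np.float64(0.191493412993907))
L hole TL [0.5138 0.2891 0.008 ]
L hole BR [0.4621 0.1594 0.008 ]
lid TL [0.5399 0.3013 0.008 ]
TR [0.5612 0.165  0.008 ]
BR [0.4372 0.1449 0.008 ]
BL [0.4146 0.2819 0.008 ]
handle [0.4882 0.2212 0.031 ]
handle ends [0.4849 0.2393 0.031 ]
he [0.492  0.2028 0.031 ]
lamp elbow (array([ 0.6919, -0.0476,  0.4534]), np.float64(0.15272373386221716)) lamp junction (array([ 0.4859, -0.4463,  0.241 ]), np.float64(3.1000412416138943))
lamp base [ 0.6021 -0.1874  0.02  ]
vise top (array([0.4003, 0.1005, 0.0976]), np.float64(1.8197389081471442)) [0.4205 0.0483 0.1   ] [0.36   0.1706 0.    ]
```

```bash
python3 - <<'E'
from h import *
np.set_printoptions(precision=3,suppress=True)
for z in (.2,.3,.4): print(z,[ray("top",*p,z)[:2] for p in ((530,225),(580,172),(580,280),(630,225),(548,265))])
b=cv2.imread("pics/side0.png"); crop(b,"s0c",(320,30,440,130),6)
a=cv2.imread("pics/top0.png"); crop(a,"t0d",(440,120,640,360),2.4)
# fingertip projections
o=ctrl.get_obs(); p=o["ee_pos"]-[0,0,.022]; print(proj("top",p),proj("side",p))
E
```

```text
0.2 [array([ 0.418, -0.447]), array([ 0.529, -0.556]), array([ 0.305, -0.543]), array([ 0.418, -0.652]), array([ 0.336, -0.48 ])]
0.3 [array([ 0.414, -0.4  ]), array([ 0.512, -0.496]), array([ 0.314, -0.485]), array([ 0.414, -0.581]), array([ 0.341, -0.429])]
0.4 [array([ 0.41 , -0.352]), array([ 0.496, -0.436]), array([ 0.324, -0.426]), array([ 0.411, -0.51 ]), array([ 0.347, -0.377])]
[556.566 319.621] [475.114  96.529]
```

View pics/s0c.png

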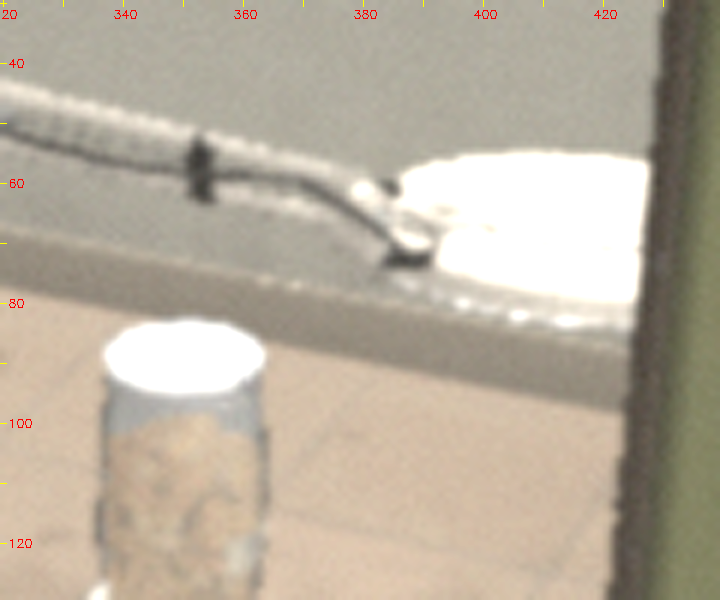

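View pics/t0d.png

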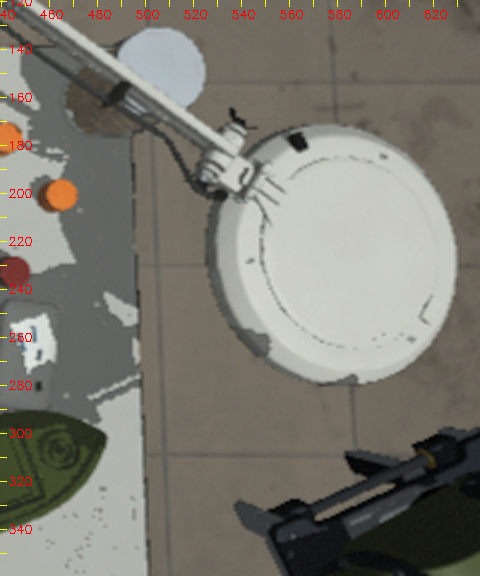

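```bash
cat > to.py <<'E'
# usage: to.py x y ztip yaw : shift needed in tool axes at the target yaw, and spin
import sys; from h import *
x,y,zt,yaw=map(float,sys.argv[1:5]); o=ctrl.get_obs(); p=o["ee_pos"]; w=o["eef_rot"][2]
d=np.array([x,y,zt+.022])-p
c,s=np.cos(yaw),np.sin(yaw); c0,s0=np.cos(w),np.sin(w)
print("at target yaw: ",np.round(1e3*np.array([d[0]*c+d[1]*s,d[0]*s-d[1]*c,-d[2]]),1),"spin",round(w-yaw,3))
print("at current yaw:",np.round(1e3*np.array([d[0]*c0+d[1]*s0,d[0]*s0-d[1]*c0,-d[2]]),1), "now",np.round(p,4),round(w,3),"rp",np.round(o["eef_rot"][:2],3),"t",round(o["time_s"],2),"F",np.round(o["force"],1),"w",round(o["grip_width"],4))
E
python3 -m creep '{"xyz":[[24,-36,0],[24,-36,0],[24,-36,0],[24,-36,0],[0,0,0]],"spin":[0,0,0,-0.15,-0.15]}' 0 20
python3 - <<'E'
from h import *
a=cv2.imread("pics/top0.png"); crop(a,"z1",(290,145,365,215),10); b=cv2.imread("pics/side0.png");crop(b,"z2",(268,160,348,240),9)
E
```

```text
time_s: 0.72
ee_pos: [0.2521, -0.3307, 0.2012]
eef_rot: [3.141, -0.0, 0.723]
force: [0.5, -0.5, 0.6]
grip_width: 0.0476
```

View pics/z1.png

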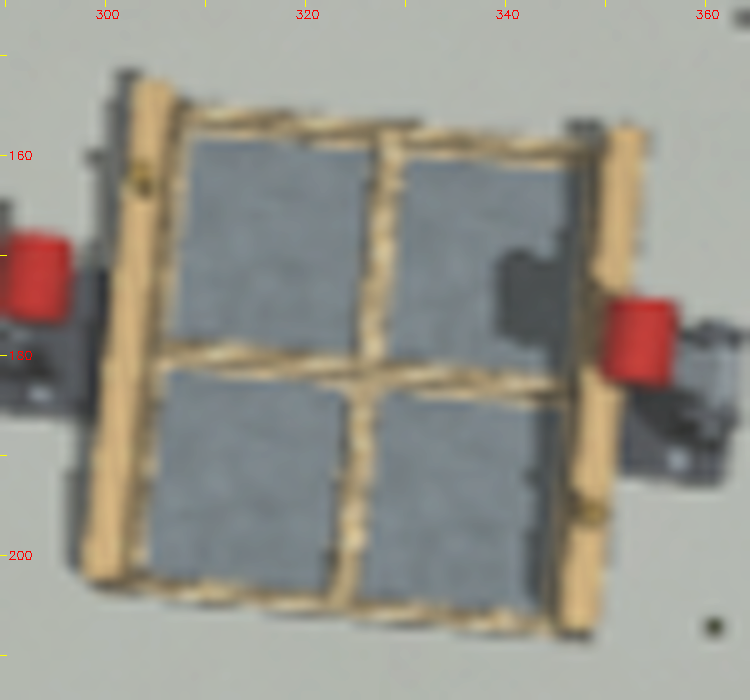

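View pics/z2.png

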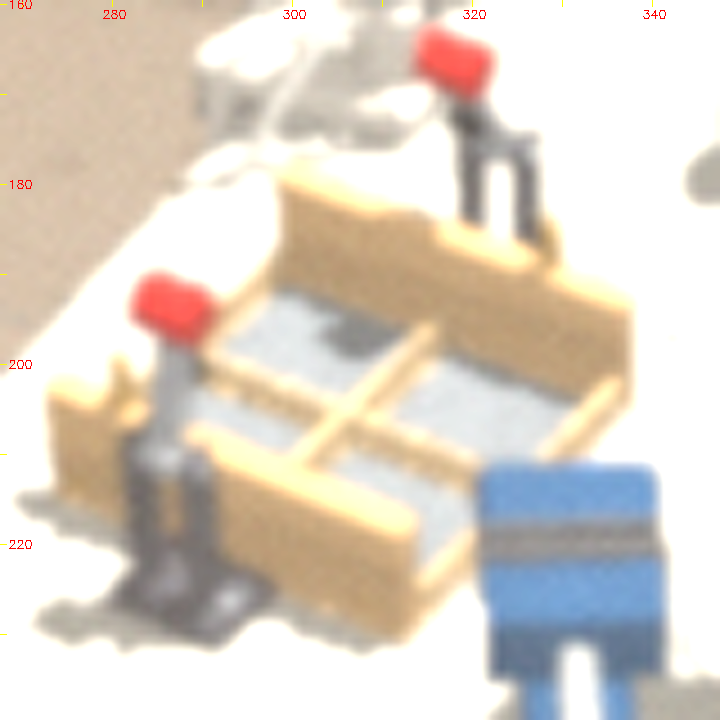

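```bash
python3 - <<'E'
from h import *
from scipy.optimize import least_squares
np.set_printoptions(precision=4,suppress=True)
def W(p,X): c,s=np.cos(p[2]),np.sin(p[2]); return np.array([p[0]+c*X[0]-s*X[1],p[1]+s*X[0]+c*X[1],X[2]])
L=.064
obs=[((L,.065,.044),(302.7,152.5)),((L,.055,.044),(307,152.9)),((-L,.065,.044),(297.8,202.3)),((-L,.055,.044),(301.8,203)),
((L,-.065,.044),(354,157.7)),((L,-.055,.044),(350,157.3)),((-L,-.055,.044),(345,207.5)),((-L,-.065,.044),(349,208)),
((0,0,.016),(326.7,181.8)),((.036,.0595,.060),(303.3,162.7)),((-.036,-.0595,.060),(348.3,195.7))]
f=lambda p:np.concatenate([proj("top",W(p,X))-o for X,o in obs])
r=least_squares(f,[.53,-.02,-.1]);print(r.x);print(r.fun.reshape(-1,2))
p=r.x
so=[((-L,.065,.044),(314,217.5)),((L,.065,.044),(273.5,202)),((-L,-.055,.044),(337,194)),((0,0,.016),(305,205)),((-L,.065,.004),(312,231))]
for X,o in so: print(X,proj("side",W(p,X))-o)
g=lambda q:np.concatenate([proj("side",W(q,X))-o for X,o in so])
print(least_squares(g,p).x)
E
python3 to.py 0.47 -0.05 0.15 1.464
```

```text
[ 0.5344 -0.0238 -0.1015]
[[ 0.0169 -0.2089]
 [-0.3212 -0.2204]
 [-0.58    0.5695]
 [-0.5733  0.2768]
 [ 0.3927 -0.341 ]
 [ 0.4044 -0.3322]
 [ 0.4497  0.2723]
 [ 0.4835  0.1824]
 [-0.7715 -0.2293]
 [ 0.0654 -0.3999]
 [ 0.3962  0.3713]]
(-0.064, 0.065, 0.044) [-1.8871  1.272 ]
(0.064, 0.065, 0.044) [-2.067  -0.1658]
(-0.064, -0.055, 0.044) [-0.0551 -0.8139]
(0, 0, 0.016) [ 0.9761 -0.47  ]
(-0.064, 0.065, 0.004) [ 0.6205 -0.5618]
[ 0.5332 -0.0239 -0.0963]
at target yaw:  [302.3 186.7  29.2] spin -0.741
at current yaw: [349.1 -66.4  29.2] now [ 0.2521 -0.3307  0.2012] 0.723 rp [ 3.141 -0.   ] t 0.72 F [ 0.5 -0.5  0.6] w 0.0476
```

```bash
python3 - <<'E'
from h import *
a=cv2.imread("pics/top0.png"); crop(a,"l1",(310,30,430,170),5); b=cv2.imread("pics/side0.png");crop(b,"l2",(225,20,345,180),4.6)
E
```

```text
(no output)
```

View pics/l1.png

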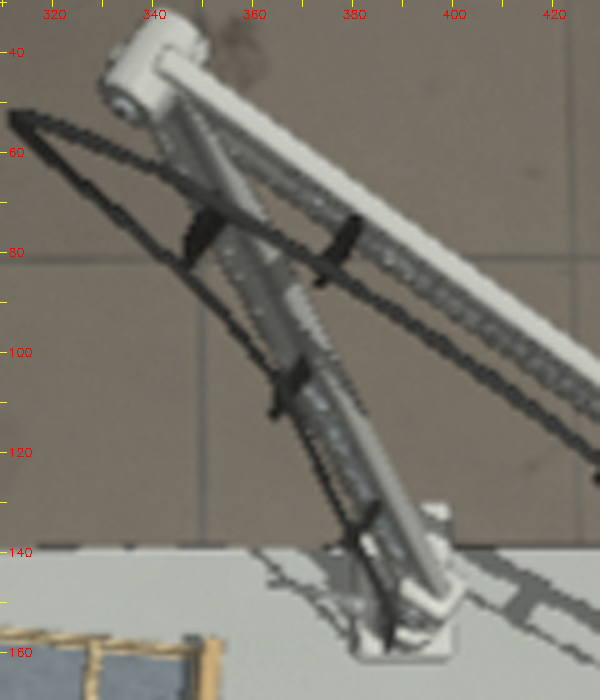

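View pics/l2.png

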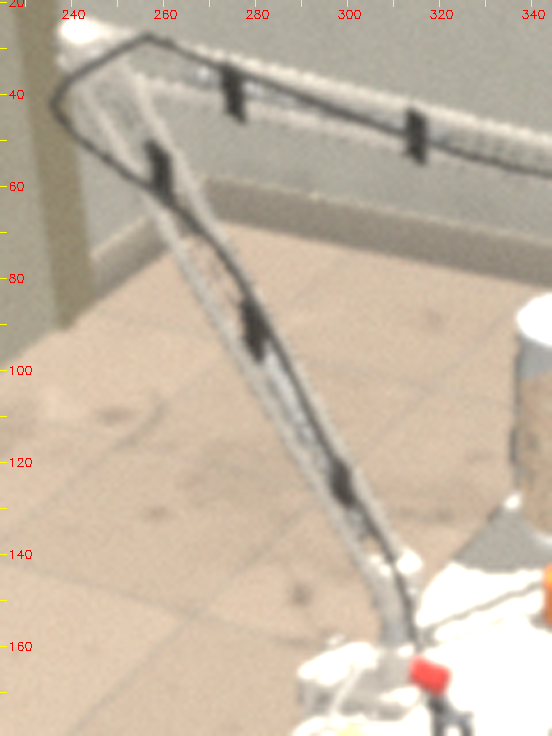

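```bash
python3 - <<'E'
from h import *
from scipy.optimize import least_squares
np.set_printoptions(precision=3,suppress=True)
def tri(a,b):
    f=lambda X: np.r_[proj("top",X)-a,proj("side",X)-b]
    r=least_squares(f,[.5,0,.2]); return r.x,np.abs(r.fun).max()
for a,b in (((382,134),(299,124)),((367,108),(279,92)),((349,75),(259,56)),((388,153),(312,147)),((398,146),(311,143)),((341,45),(243,27))): print(tri(a,b))
print(ray("top",381,161,.01),ray("top",399,161,.01))
E
```

```text
(array([ 0.616, -0.147,  0.179]), np.float64(0.4093831242333863))
(array([ 0.641, -0.103,  0.289]), np.float64(0.4766573402303038))
(array([ 0.663, -0.063,  0.395]), np.float64(0.0372630090223538))
(array([ 0.591, -0.171,  0.097]), np.float64(0.15186638909170824))
(array([ 0.609, -0.196,  0.091]), np.float64(0.43271533821246067))
(array([ 0.684, -0.047,  0.466]), np.float64(1.2216384394503166))
[ 0.589 -0.166  0.01 ] [ 0.588 -0.212  0.01 ]
```

```bash
python3 -m creep '{"xyz":[[0,0,0],[0,0,0],[0,0,0],[0,0,0],[0,0,0]],"spin":[0.165,0.165,0.165,0.165,0.165]}' ; python3 to.py 0.534 -0.024 0.15 -0.10
```

```text
time_s: 1.35
ee_pos: [0.2517, -0.3325, 0.2009]
eef_rot: [-3.141, 0.0, -0.115]
force: [0.1, 0.5, 0.6]
grip_width: 0.0011
at target yaw:  [ 250.1 -335.1   28.9] spin -0.015
at current yaw: [ 245.1 -338.8   28.9] now [ 0.2517 -0.3325  0.2009] -0.115 rp [-3.141  0.   ] t 1.35 F [0.1 0.5 0.6] w 0.0011
```

```bash
python3 -m creep '{"xyz":[[28,-38,0],[28,-38,0],[28,-38,0],[28,-38,0],[28,-38,0]],"spin":[-0.015,0,0,0,0]}' ;python3 -m creep '{"xyz":[[28,-38,0],[28,-38,0],[28,-38,0],[28,-38,0],[0,0,0]],"spin":[0,0,0,0,0]}' ; python3 to.py 0.534 -0.024 0.088 -0.10
python3 - <<'E'
from h import *
o=ctrl.get_obs();p=o["ee_pos"]-[0,0,.022]
print(proj("top",p),proj("side",p))
shot("top","c1",(270,140,400,230),6,[proj("top",p)]);shot("side","c1s",(230,110,370,250),4.2,[proj("side",p)])
E
```

```text
time_s: 1.98
ee_pos: [0.4103, -0.1557, 0.201]
eef_rot: [-3.142, 0.0, -0.094]
force: [0.7, -0.4, 0.3]
grip_width: 0.0001
time_s: 2.6
ee_pos: [0.5362, -0.0143, 0.2002]
eef_rot: [-3.141, 0.001, -0.091]
force: [0.1, -1.3, -0.1]
grip_width: 0.0003
at target yaw:  [-1.2  9.9 90.2] spin 0.009
at current yaw: [-1.3  9.8 90.2] now [ 0.5362 -0.0143  0.2002] -0.091 rp [-3.141e+00  1.000e-03] t 2.6 F [ 0.1 -1.3 -0.1] w 0.0003
[321.50855939 170.47122246] [300.83818973 156.24523138]
```

View pics/c1.png

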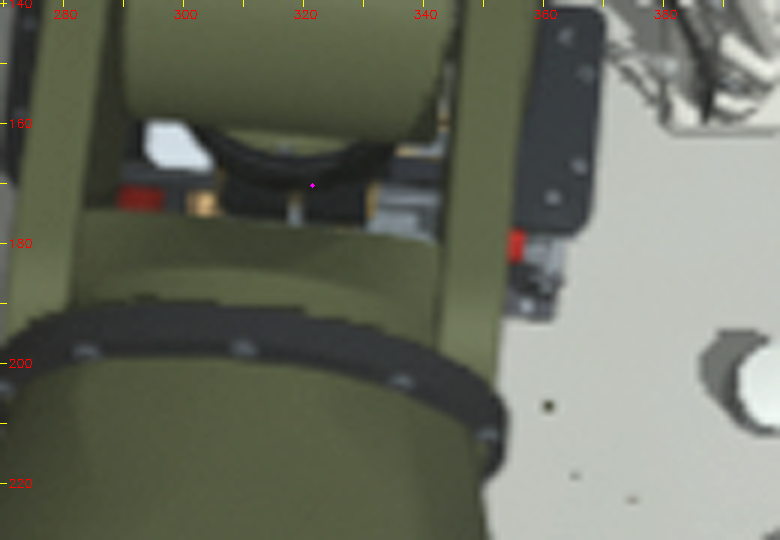

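View pics/c1s.png

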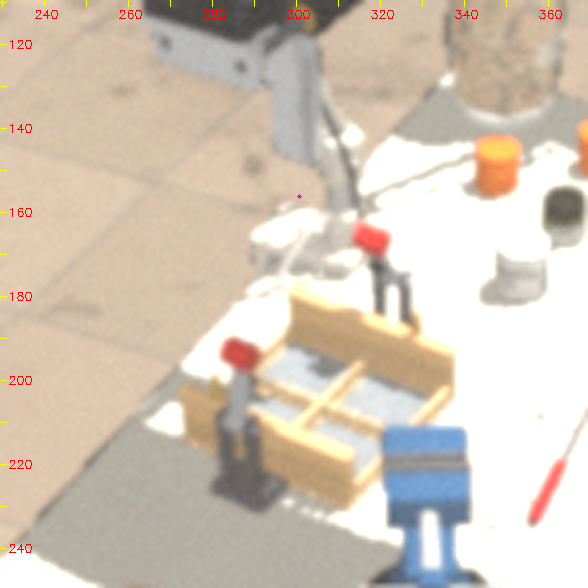

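```bash
python3 - <<'E'
from h import *
b=cv2.imread("pics/c1s_raw.png");o=ctrl.get_obs();p=o["ee_pos"]
crop(b,"q1",(255,90,345,180),6.5,[proj("side",p-[0,0,k]) for k in (.022,0,-.05,-.075)])
E
```

```text
(no output)
```

View pics/q1.png

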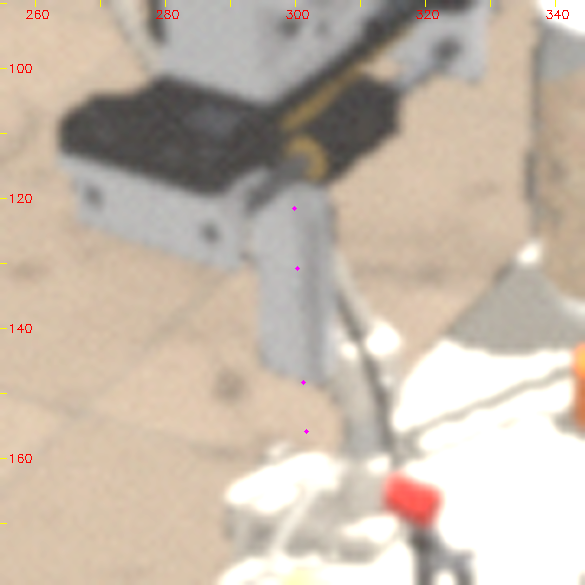

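```bash
python3 -m creep '{"xyz":[[0,3,23],[0,3,23],[-1,3,23],[0,1,21],[0,0,0]],"spin":[0,0,0,0,0]}' ; python3 to.py 0.534 -0.024 0.088 -0.10
python3 - <<'E'
from h import *
o=ctrl.get_obs();p=o["ee_pos"]
shot("side","c2s",(255,110,355,210),6,[proj("side",p-[0,0,k]) for k in (.022,0,-.05,-.075)])
E
```

```text
time_s: 3.32
ee_pos: [0.5322, -0.0271, 0.1101]
eef_rot: [3.142, 0.003, -0.096]
force: [0.1, 0.7, 0.4]
grip_width: 0.0008
at target yaw:  [ 1.4 -3.2  0.1] spin 0.004
at current yaw: [ 1.5 -3.2  0.1] now [ 0.5322 -0.0271  0.1101] -0.096 rp [3.142e+00 3.000e-03] t 3.33 F [0.1 0.7 0.4] w 0.0008
```

View pics/c2s.png

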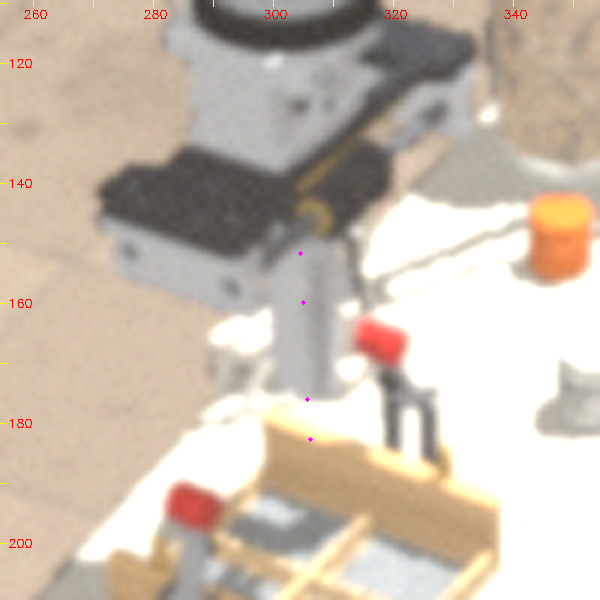

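```bash
python3 -m creep '{"xyz":[[1,10,6],[0,12,6],[0,12,0],[0,0,0]],"spin":[0,0,0,0]}' ;python3 -m creep '{"xyz":[[0,10,0],[0,10,0],[0,0,0]],"spin":[0,0,0]}' ; python3 to.py 0.5244 -0.1195 0.076 -0.10
python3 - <<'E'
from h import *
o=ctrl.get_obs();p=o["ee_pos"]
shot("side","c3s",(255,110,355,210),6,[proj("side",p-[0,0,k]) for k in (.022,0,-.05,-.075)])
E
```

```text
time_s: 3.88
ee_pos: [0.5312, -0.0612, 0.0992]
eef_rot: [3.142, -0.0, -0.096]
force: [0.9, 1.5, 0.3]
grip_width: 0.0008
time_s: 4.25
ee_pos: [0.5301, -0.0795, 0.1017]
eef_rot: [-3.14, -0.002, -0.094]
force: [-9.0, 12.1, 25.8]
grip_width: 0.0004
at target yaw:  [-1.7 40.3  3.7] spin 0.006
at current yaw: [-1.9 40.3  3.7] now [ 0.5301 -0.0795  0.1017] -0.094 rp [-3.14e+00 -2.00e-03] t 4.25 F [-9.  12.1 25.8] w 0.0004
```

View pics/c3s.png

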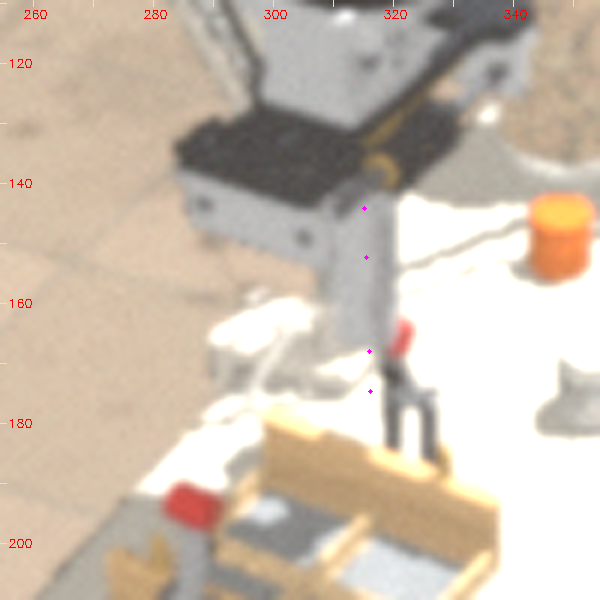

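```bash
python3 -m creep '{"xyz":[[0,-12,0],[0,-12,0],[0,0,0],[0,0,0]],"spin":[0,0,0,0]}' 
python3 - <<'E'
from h import *
o=ctrl.get_obs();p=o["ee_pos"]; print(o["force"],o["moment"],p)
im=shot("side","c4s",(265,120,345,200),7.5,[proj("side",p-[0,0,k]) for k in (.022,)])
E
```

```text
time_s: 4.8
ee_pos: [0.5316, -0.0562, 0.0989]
eef_rot: [3.142, 0.0, -0.094]
force: [-0.1, -1.1, -0.1]
grip_width: 0.0006
[-0.05406472 -1.14081863 -0.05475443] [0.02605219 0.0351736  0.01796873] [ 0.53158141 -0.05624283  0.09888261]
```

View pics/c4s.png

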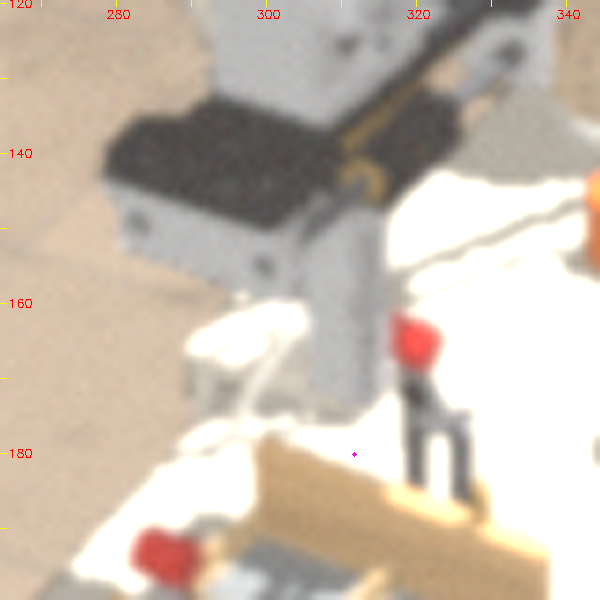

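```bash
python3 -m creep '{"xyz":[[0,0,10],[0,0,10],[0,10,0],[0,8,0],[0,0,0]],"spin":[0,0,0,0,0]}' 
python3 - <<'E'
from h import *
o=ctrl.get_obs();p=o["ee_pos"]; print(o["force"],o["moment"],p)
im=shot("side","c5s",(265,120,345,200),7.5,[proj("side",p-[0,0,k]) for k in (.022,)])
E
```

```text
time_s: 5.48
ee_pos: [0.53, -0.0749, 0.0793]
eef_rot: [3.141, -0.001, -0.095]
force: [0.4, 0.6, 0.5]
grip_width: 0.0009
[0.44435202 0.61699444 0.51887319] [ 0.03871336  0.02037623 -0.05382896] [ 0.53001795 -0.07485983  0.07932824]
```

View pics/c5s.png

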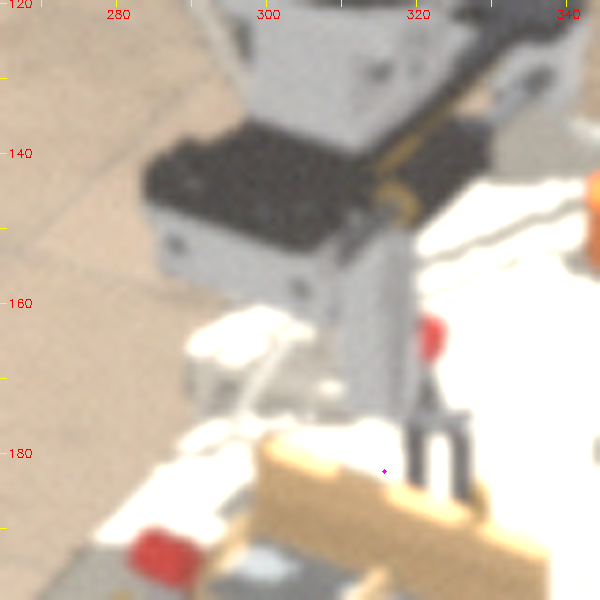

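```bash
python3 -m creep '{"xyz":[[0,6,0],[0,6,0],[0,6,-3],[0,0,0]],"spin":[0,0,0,0]}' 
python3 - <<'E'
from h import *
o=ctrl.get_obs();p=o["ee_pos"]; print(o["force"],o["moment"],p)
im=shot("side","c6s",(265,120,345,200),7.5,[proj("side",p-[0,0,k]) for k in (.022,)])
E
```

```text
time_s: 6.02
ee_pos: [0.5283, -0.0925, 0.0823]
eef_rot: [3.141, -0.0, -0.095]
force: [-0.6, 0.2, 0.9]
grip_width: 0.0007
[-0.57045833  0.23240534  0.91898347] [ 0.03396776  0.08956139 -0.00606573] [ 0.52829132 -0.09253404  0.08230137]
```

View pics/c6s.png

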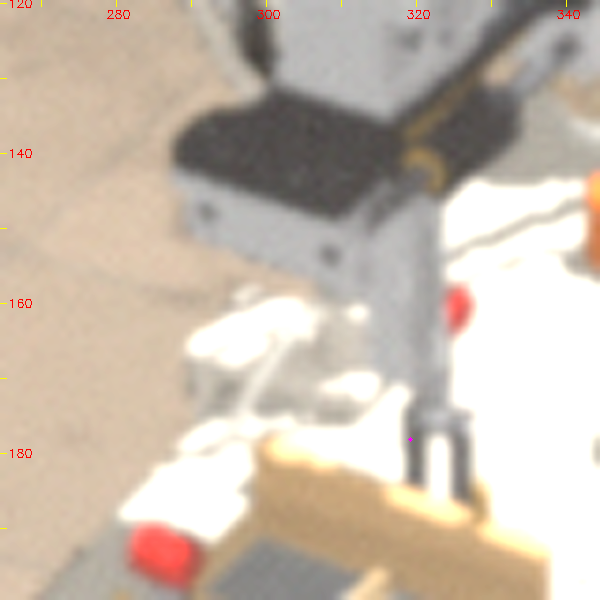

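```bash
python3 -m creep '{"xyz":[[0,7,-4],[0,7,-4],[-1,7,0],[0,7,0],[0,0,0]],"spin":[0,0,0,0,0]}' 
python3 - <<'E'
from h import *
o=ctrl.get_obs();p=o["ee_pos"]; print(o["force"],o["moment"],p)
im=shot("side","c7s",(265,120,345,200),7.5,[proj("side",p-[0,0,k]) for k in (.022,)])
E
```

```text
time_s: 6.7
ee_pos: [0.5245, -0.1204, 0.09]
eef_rot: [3.141, 0.0, -0.095]
force: [0.6, 0.1, -0.5]
grip_width: 0.0003
[ 0.57492785  0.11848605 -0.49817968] [0.07540528 0.09150449 0.0151185 ] [ 0.52449892 -0.12038265  0.0899848 ]
```

View pics/c7s.png

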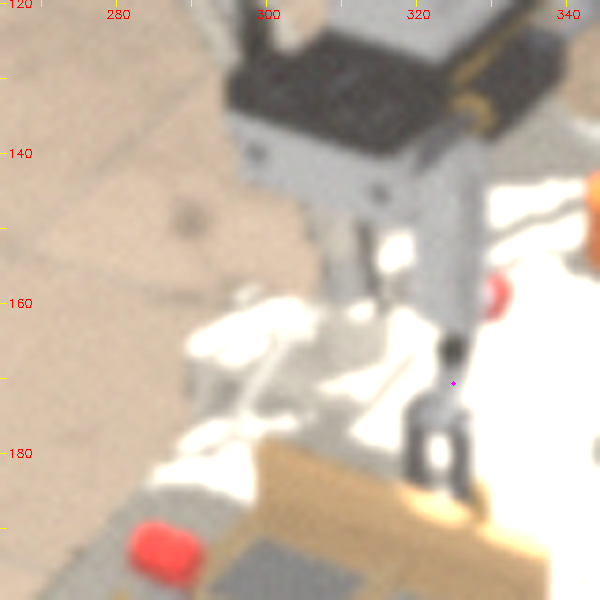

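```bash
python3 -m creep '{"xyz":[[0,-25,0],[0,-25,0],[0,-25,0],[0,-25,0],[0,-20,0]],"spin":[0,0,0,0,0]}';  python3 -m creep '{"xyz":[[0,0,0],[0,0,0]],"spin":[0,0]}'; python3 to.py 0.5385 0.021 0.06 -0.10
```

```text
time_s: 7.38
ee_pos: [0.536, 0.0008, 0.0901]
eef_rot: [3.142, -0.0, -0.094]
force: [-0.0, -0.6, -0.5]
grip_width: 0.0004
time_s: 7.62
ee_pos: [0.5359, -0.0007, 0.09]
eef_rot: [3.141, 0.0, -0.094]
force: [-1.1, -0.1, -0.3]
grip_width: 0.0004
at target yaw:  [  0.4 -21.9   8. ] spin 0.006
at current yaw: [  0.6 -21.9   8. ] now [ 0.5359 -0.0007  0.09  ] -0.094 rp [3.141 0.   ] t 7.62 F [-1.1 -0.1 -0.3] w 0.0004
```

```bash
python3 -m creep '{"xyz":[[0,-10,4],[0,-10,4],[0,-8,0],[0,-8,0],[0,0,0]],"spin":[0,0,0,0,0]}';  python3 -m creep '{"xyz":[[0,-8,0],[0,-8,-4],[0,-8,-4],[0,-7,0],[0,0,0]],"spin":[0,0,0,0,0]}'; python3 to.py 0.5436 0.0715 0.07 -0.10
python3 - <<'E'
from h import *
im=shot("side","c8s",(250,120,350,220),6)
E
```

```text
time_s: 8.25
ee_pos: [0.5394, 0.0361, 0.0821]
eef_rot: [-3.142, -0.0, -0.093]
force: [-0.4, 0.5, 1.2]
grip_width: 0.0004
time_s: 8.88
ee_pos: [0.5422, 0.067, 0.0901]
eef_rot: [-3.141, -0.0, -0.094]
force: [0.4, 0.3, 0.0]
grip_width: 0.0005
at target yaw:  [ 0.9 -4.6 -1.9] spin 0.006
at current yaw: [ 0.9 -4.6 -1.9] now [0.5422 0.067  0.0901] -0.094 rp [-3.141 -0.   ] t 8.88 F [0.4 0.3 0. ] w 0.0005
```

View pics/c8s.png

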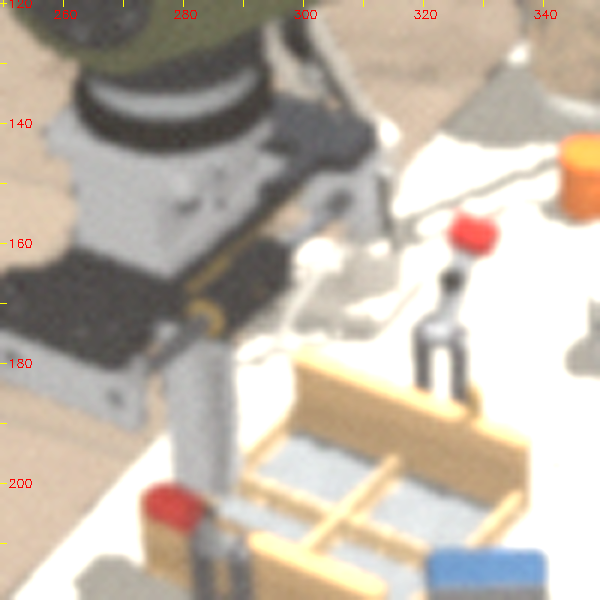

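```bash
python3 -m creep '{"xyz":[[0,-5,0],[0,0,0],[0,10,0],[0,10,-15],[0,10,-30]],"spin":[0,0,0,0,0]}' 45;  python3 -m creep '{"xyz":[[-30,20,-20],[-30,25,0],[-30,30,0],[-30,30,0],[0,0,0]],"spin":[-0.17,-0.17,-0.17,-0.17,-0.17]}'; python3 to.py 0.39 -0.10 0.16 1.47
python3 - <<'E'
from h import *
im=shot("top","d1",(270,140,480,260),3.8);im=shot("side","d1s",(250,130,410,230),4.9)
E
```

```text
time_s: 9.55
ee_pos: [0.5393, 0.0405, 0.1357]
eef_rot: [3.142, 0.001, -0.095]
force: [0.1, -0.4, 0.8]
grip_width: 0.0443
time_s: 10.18
ee_pos: [0.4422, -0.0812, 0.1563]
eef_rot: [3.14, -0.001, 0.758]
force: [0.5, -0.1, 0.2]
grip_width: 0.0452
at target yaw:  [-23.9 -50.1 -25.7] spin -0.712
at current yaw: [-50.8 -22.3 -25.7] now [ 0.4422 -0.0812  0.1563] 0.758 rp [ 3.14e+00 -1.00e-03] t 10.18 F [ 0.5 -0.1  0.2] w 0.0452
```

View pics/d1.png

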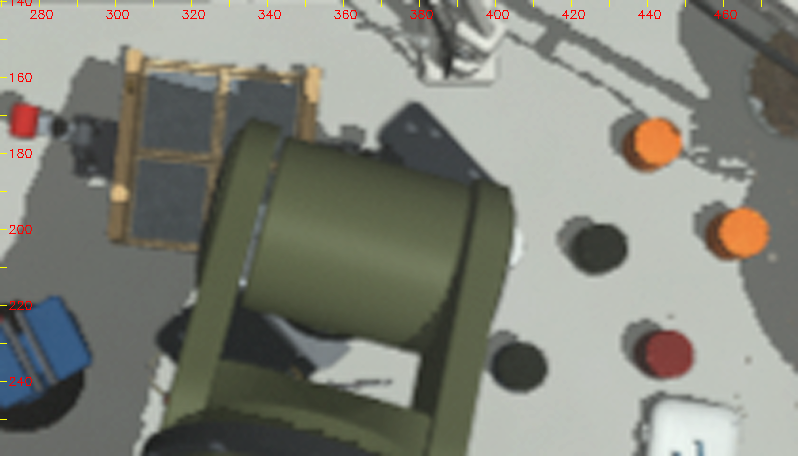

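View pics/d1s.png

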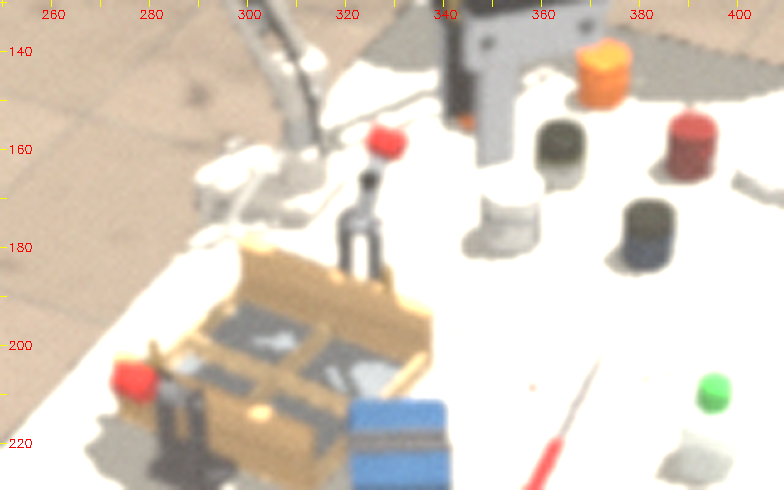

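```bash
python3 -m creep '{"xyz":[[0,0,0],[0,0,0],[0,0,0],[0,0,0],[0,0,0]],"spin":[-0.142,-0.142,-0.142,-0.142,-0.142]}' 50; python3 to.py 0.395 -0.2205 0.07 1.47
```

```text
time_s: 10.9
ee_pos: [0.4431, -0.0787, 0.1557]
eef_rot: [3.141, 0.0, 1.466]
force: [-0.1, 0.3, -0.2]
grip_width: 0.0501
at target yaw:  [-146.   -33.6   63.7] spin -0.004
at current yaw: [-146.1  -33.    63.7] now [ 0.4431 -0.0787  0.1557] 1.466 rp [3.141 0.   ] t 10.9 F [-0.1  0.3 -0.2] w 0.0501
```

```bash
python3 -m creep '{"xyz":[[-36,-8,0],[-36,-8,0],[-37,-9,20],[-37,-9,20],[0,0,20]],"spin":[0,0,0,0,0]}'; python3 -m creep '{"xyz":[[0,0,3],[0,0,0]],"spin":[0,0]}'; python3 to.py 0.395 -0.2205 0.016 1.47
python3 - <<'E'
from h import *
p=ctrl.get_obs()["ee_pos"]
im=shot("side","e1s",(320,100,440,220),5,[proj("side",p-[0,0,.022]),proj("side",p)])
E
```

```text
time_s: 11.52
ee_pos: [0.3934, -0.2222, 0.095]
eef_rot: [3.141, 0.001, 1.459]
force: [0.6, -0.3, -0.3]
grip_width: 0.0498
time_s: 11.78
ee_pos: [0.3943, -0.2202, 0.0928]
eef_rot: [3.141, 0.0, 1.465]
force: [-0.5, 0.5, -0.0]
grip_width: 0.0498
at target yaw:  [-0.2  0.8 54.8] spin -0.005
at current yaw: [-0.2  0.8 54.8] now [ 0.3943 -0.2202  0.0928] 1.465 rp [3.141 0.   ] t 11.78 F [-0.5  0.5 -0. ] w 0.0498
```

View pics/e1s.png

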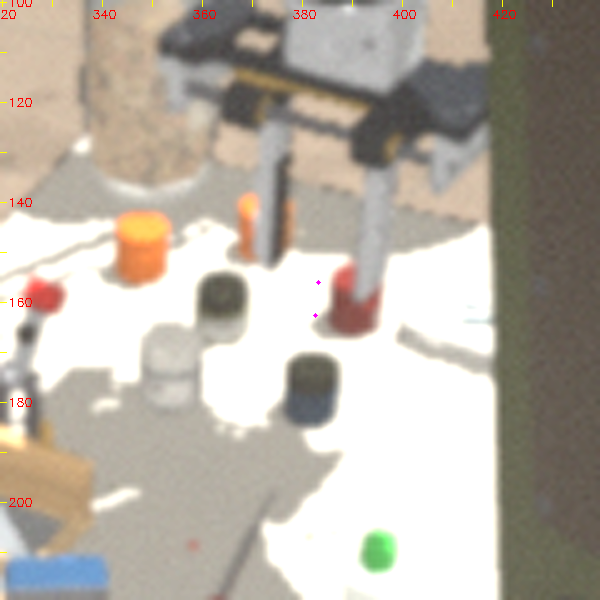

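```bash
python3 -m creep '{"xyz":[[0,0,20],[0,0,20],[0,0,13],[0,0,0]],"spin":[0,0,0,0]}'; python3 to.py 0.395 -0.2205 0.016 1.47
python3 - <<'E'
from h import *
p=ctrl.get_obs()["ee_pos"]
im=shot("side","e2s",(330,110,440,220),5.4,[proj("side",p-[0,0,.022]),proj("side",p)])
E
```

```text
time_s: 12.32
ee_pos: [0.3938, -0.2202, 0.0389]
eef_rot: [-3.141, -0.0, 1.466]
force: [1.0, 1.0, 0.9]
grip_width: 0.0499
at target yaw:  [-0.2  1.2  0.9] spin -0.004
at current yaw: [-0.2  1.2  0.9] now [ 0.3938 -0.2202  0.0389] 1.466 rp [-3.141 -0.   ] t 12.32 F [1.  1.  0.9] w 0.0499
```

View pics/e2s.png

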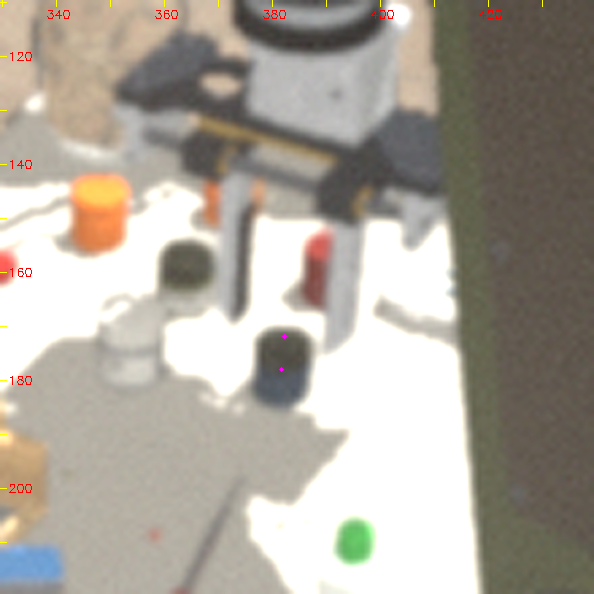

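```bash
python3 -m creep '{"xyz":[[0,0,6],[0,0,6],[0,0,0]],"spin":[0,0,0]}'; python3 -m creep '{"xyz":[[0,0,3],[0,0,0]],"spin":[0,0]}';python3 -m creep '{"xyz":[[0,0,2],[0,0,0]],"spin":[0,0]}'
python3 - <<'E'
from h import *
p=ctrl.get_obs()["ee_pos"]
im=shot("side","e3s",(340,120,420,200),7.4,[proj("side",p-[0,0,.022]),proj("side",p)])
E
```

```text
time_s: 12.75
ee_pos: [0.3936, -0.2202, 0.0267]
eef_rot: [-3.141, -0.0, 1.466]
force: [0.4, -0.3, 0.8]
grip_width: 0.0501
time_s: 13.0
ee_pos: [0.3938, -0.2203, 0.0239]
eef_rot: [-3.141, -0.0, 1.466]
force: [0.1, -0.0, -0.3]
grip_width: 0.0501
time_s: 13.25
ee_pos: [0.3938, -0.2203, 0.0219]
eef_rot: [-3.141, -0.0, 1.466]
force: [1.1, -0.2, -0.3]
grip_width: 0.0496
```

View pics/e3s.png

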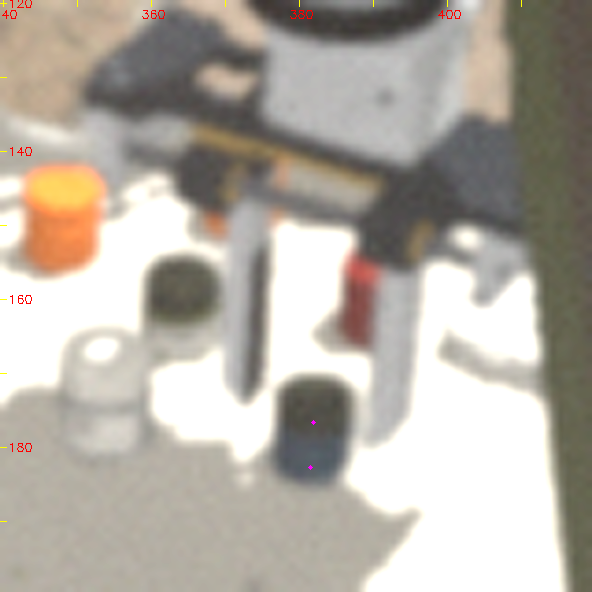

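```bash
python3 -m creep '{"xyz":[[0,0,2],[0,0,0]],"spin":[0,0]}';python3 -m creep '{"xyz":[[0,0,2],[0,0,0]],"spin":[0,0]}'
```

```text
time_s: 13.55
ee_pos: [0.3938, -0.2203, 0.0199]
eef_rot: [-3.141, -0.0, 1.466]
force: [-0.0, 0.3, -0.1]
grip_width: 0.0501
time_s: 13.8
ee_pos: [0.3938, -0.2203, 0.0179]
eef_rot: [-3.141, -0.0, 1.466]
force: [-0.2, 0.2, 0.2]
grip_width: 0.0498
```

```bash
python3 -m creep '{"xyz":[[0,0,2],[0,0,2],[0,0,0]],"spin":[0,0,0]}';python3 -m creep '{"xyz":[[0,0,0],[0,0,0],[0,0,0],[0,0,0]],"spin":[0,0,0,0]}' 25 15
python3 - <<'E'
from h import *
p=ctrl.get_obs()["ee_pos"]
im=shot("side","e4s",(340,120,420,200),7.4,[proj("side",p-[0,0,.022]),proj("side",p)])
E
```

```text
time_s: 14.18
ee_pos: [0.3937, -0.2203, 0.0138]
eef_rot: [-3.141, -0.0, 1.466]
force: [-0.7, -0.9, 0.7]
grip_width: 0.0502
time_s: 14.68
ee_pos: [0.3939, -0.2204, 0.0141]
eef_rot: [3.141, 0.0, 1.466]
force: [0.1, 0.7, 0.2]
grip_width: 0.0326
```

View pics/e4s.png

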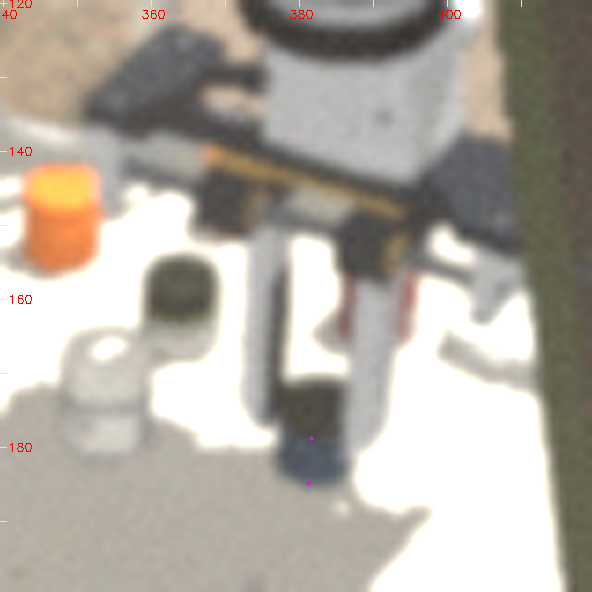

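```bash
python3 -m creep '{"xyz":[[0,0,-10],[0,0,-25],[0,0,-30],[0,0,-25],[0,0,0]],"spin":[0,0,0,0,0]}'; python3 to.py 0.5677 0.0008 0.080 1.47
```

```text
time_s: 15.35
ee_pos: [0.3946, -0.2208, 0.1058]
eef_rot: [3.138, 0.002, 1.466]
force: [0.4, 0.1, -1.4]
grip_width: 0.0323
at target yaw:  [237.9 150.    3.8] spin -0.004
at current yaw: [238.5 149.    3.8] now [ 0.3946 -0.2208  0.1058] 1.466 rp [3.138e+00 2.000e-03] t 15.35 F [ 0.4  0.1 -1.4] w 0.0323
```

```bash
python3 - <<'E'
from h import *
import glob
for z in (.11,.13): print(z)
E
```

```text
0.11
0.13
```

```bash
python3 -m creep '{"xyz":[[40,25,0],[40,25,0],[40,25,0],[40,25,0],[40,25,0]],"spin":[0,0,0,0,0]}'; python3 -m creep '{"xyz":[[38,25,10],[0,0,10],[0,0,10],[0,0,0]],"spin":[0,0,0,0]}'; python3 to.py 0.5677 0.0008 -0.003 1.47
python3 - <<'E'
from h import *
p=ctrl.get_obs()["ee_pos"]
im=shot("side","f1s",(240,100,360,240),4.2,[proj("side",p)])
E
```

```text
time_s: 15.98
ee_pos: [0.5395, -0.0331, 0.103]
eef_rot: [-3.14, -0.0, 1.466]
force: [-0.2, -0.9, -0.3]
grip_width: 0.0321
time_s: 16.48
ee_pos: [0.567, -0.0002, 0.073]
eef_rot: [-3.14, 0.0, 1.465]
force: [-0.5, -0.9, -0.2]
grip_width: 0.0323
at target yaw:  [ 1.1  0.6 54. ] spin -0.005
at current yaw: [ 1.1  0.6 54. ] now [ 5.67e-01 -2.00e-04  7.30e-02] 1.465 rp [-3.14  0.  ] t 16.48 F [-0.5 -0.9 -0.2] w 0.0323
```

View pics/f1s.png

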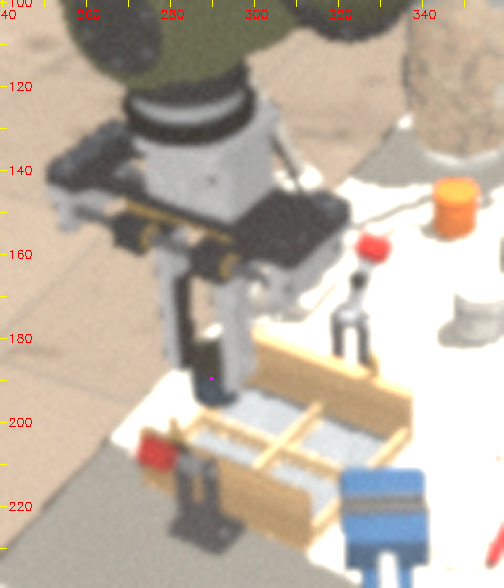

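Pot is held over the far (+x,+y) cell; lower it to just above the floor.

```bash
python3 -m creep '{"xyz":[[1,0,15],[0,0,15],[0,0,12],[0,0,8],[0,0,0]],"spin":[0,0,0,0,0]}'; python3 -m creep '{"xyz":[[0,0,3],[0,0,1],[0,0,0]],"spin":[0,0,0]}'; python3 to.py 0.5677 0.0008 -0.003 1.47
```

```text
time_s: 17.15
ee_pos: [0.5678, 0.0016, 0.0234]
eef_rot: [-3.141, 0.0, 1.466]
force: [-0.4, -0.4, -0.1]
grip_width: 0.0324
time_s: 17.52
ee_pos: [0.5681, 0.0016, 0.0202]
eef_rot: [3.141, -0.0, 1.466]
force: [0.5, 0.3, -0.3]
grip_width: 0.0325
at target yaw:  [-0.9 -0.4  1.2] spin -0.004
at current yaw: [-0.9 -0.4  1.2] now [0.5681 0.0016 0.0202] 1.466 rp [ 3.141 -0.   ] t 17.52 F [ 0.5  0.3 -0.3] w 0.0325
```

```bash
python3 -m creep '{"xyz":[[0,0,1],[0,0,1],[0,0,0]],"spin":[0,0,0]}'; python3 -m creep '{"xyz":[[0,0,0],[0,0,0],[0,0,-10],[0,0,-25],[0,0,-30]],"spin":[0,0,0,0,0]}' 46; python3 to.py 0.3997 -0.3185 0.08 1.47
python3 - <<'E'
from h import *
im=shot("side","f2s",(250,130,420,240),4.6)
im=shot("top","f2",(380,140,500,260),5)
E
```

```text
time_s: 17.9
ee_pos: [0.5681, 0.0016, 0.0181]
eef_rot: [3.142, -0.0, 1.466]
force: [0.2, -0.2, 1.3]
grip_width: 0.0326
time_s: 18.52
ee_pos: [0.5679, 0.0016, 0.0842]
eef_rot: [-3.141, 0.0, 1.466]
force: [-0.3, -1.2, 0.3]
grip_width: 0.0462
at target yaw:  [-335.4 -135.1  -17.8] spin -0.004
at current yaw: [-336.  -133.7  -17.8] now [0.5679 0.0016 0.0842] 1.466 rp [-3.141  0.   ] t 18.52 F [-0.3 -1.2  0.3] w 0.0462
```

View pics/f2s.png

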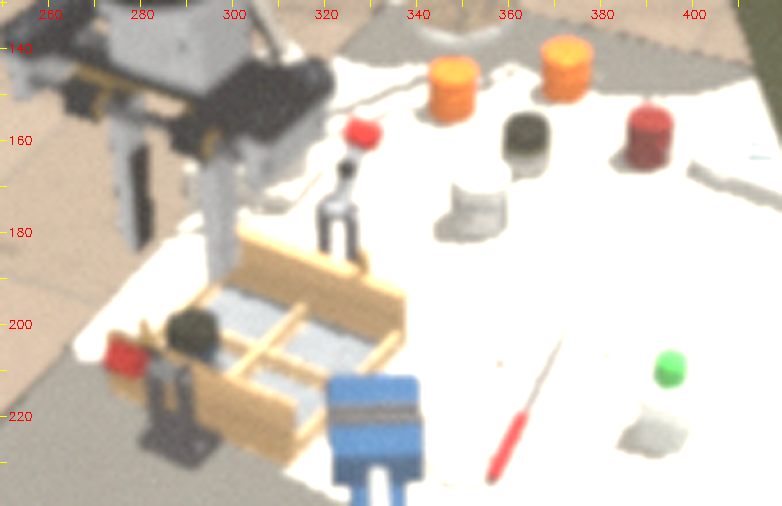

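View pics/f2.png

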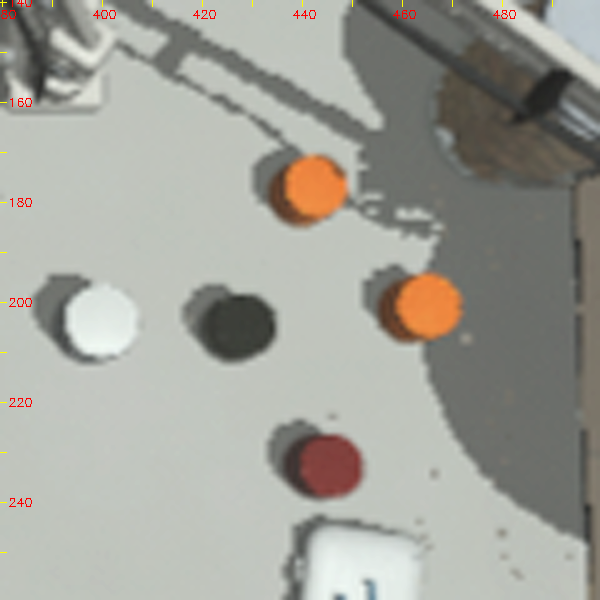

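```bash
python3 -m creep '{"xyz":[[0,0,-20],[-40,-16,-20],[-40,-16,0],[-42,-17,0],[-42,-17,0]],"spin":[0,0,0,0,0]}'; python3 -m creep '{"xyz":[[-42,-17,0],[-42,-17,0],[-42,-17,20],[-42,-17,20],[0,0,0]],"spin":[0,0,0,0,0]}'; python3 to.py 0.4035 -0.318 -0.008 1.47
```

```text
time_s: 19.25
ee_pos: [0.4843, -0.1556, 0.1228]
eef_rot: [-3.141, -0.0, 1.466]
force: [0.7, -0.1, -0.6]
grip_width: 0.0457
time_s: 19.88
ee_pos: [0.3981, -0.3159, 0.0815]
eef_rot: [-3.139, -0.001, 1.462]
force: [-0.0, -0.5, 0.2]
grip_width: 0.0459
at target yaw:  [-1.6  5.6 67.5] spin -0.008
at current yaw: [-1.5  5.6 67.5] now [ 0.3981 -0.3159  0.0815] 1.462 rp [-3.139e+00 -1.000e-03] t 19.88 F [-0.  -0.5  0.2] w 0.0459
```

```bash
python3 -m creep '{"xyz":[[-2,5,10],[0,0,10],[0,0,10],[0,0,0]],"spin":[0,0,0,0]}' 52; python3 to.py 0.4035 -0.318 -0.008 1.47
python3 - <<'E'
from h import *
p=ctrl.get_obs()["ee_pos"]
im=shot("side","g1s",(340,110,430,200),6.5,[proj("side",p)])
E
```

```text
time_s: 20.38
ee_pos: [0.4046, -0.3163, 0.0522]
eef_rot: [-3.14, -0.001, 1.467]
force: [0.6, 0.9, 0.5]
grip_width: 0.052
at target yaw:  [-1.8 -1.  38.2] spin -0.003
at current yaw: [-1.8 -1.  38.2] now [ 0.4046 -0.3163  0.0522] 1.467 rp [-3.14e+00 -1.00e-03] t 20.38 F [0.6 0.9 0.5] w 0.052
```

View pics/g1s.png

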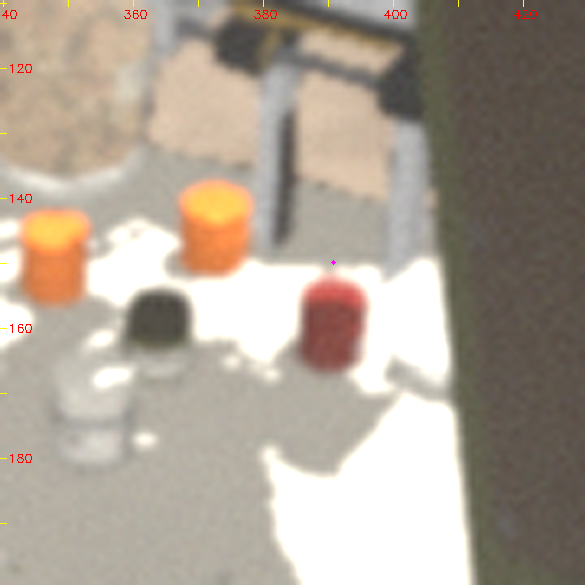

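Red pot at (390,160) sits between the open fingers (382 and 402); descend and grip.

```bash
python3 -m creep '{"xyz":[[-2,-1,14],[0,0,12],[0,0,8],[0,0,4],[0,0,0]],"spin":[0,0,0,0,0]}'; python3 -m creep '{"xyz":[[0,0,0],[0,0,0],[0,0,0],[0,0,0]],"spin":[0,0,0,0]}' 25 15;  python3 to.py 0.506 0.007 0.1 1.47
```

```text
time_s: 21.05
ee_pos: [0.4035, -0.3189, 0.0149]
eef_rot: [-3.141, -0.0, 1.466]
force: [0.2, -1.1, -0.7]
grip_width: 0.0517
time_s: 21.55
ee_pos: [0.4037, -0.319, 0.0153]
eef_rot: [3.141, 0.0, 1.466]
force: [-0.0, -0.1, 3.3]
grip_width: 0.0323
at target yaw:  [ 334.7   69.  -106.7] spin -0.004
at current yaw: [ 335.    67.6 -106.7] now [ 0.4037 -0.319   0.0153] 1.466 rp [3.141 0.   ] t 21.55 F [-0.  -0.1  3.3] w 0.0323
```

```bash
python3 -m creep '{"xyz":[[0,0,-10],[0,0,-30],[0,0,-30],[40,8,-20],[42,9,-10]],"spin":[0,0,0,0,0]}'; python3 -m creep '{"xyz":[[42,9,0],[42,9,0],[42,9,0],[42,9,0],[42,9,0]],"spin":[0,0,0,0,0]}'; python3 -m creep '{"xyz":[[42,6,10],[0,0,20],[0,0,20],[0,0,0]],"spin":[0,0,0,0]}';python3 to.py 0.506 0.007 -0.0025 1.47
python3 - <<'E'
from h import *
p=ctrl.get_obs()["ee_pos"]
im=shot("side","g2s",(240,100,360,240),4.2,[proj("side",p)])
E
```

```text
time_s: 22.18
ee_pos: [0.4294, -0.2386, 0.1167]
eef_rot: [3.14, 0.001, 1.465]
force: [0.8, -0.5, 0.1]
grip_width: 0.0326
time_s: 22.8
ee_pos: [0.4961, -0.0336, 0.1157]
eef_rot: [3.141, 0.0, 1.466]
force: [0.3, -0.5, -0.1]
grip_width: 0.0323
time_s: 23.3
ee_pos: [0.5055, 0.0062, 0.0645]
eef_rot: [-3.139, 0.0, 1.466]
force: [-1.0, -0.9, -0.3]
grip_width: 0.0326
at target yaw:  [ 0.8  0.4 45. ] spin -0.004
at current yaw: [ 0.8  0.4 45. ] now [0.5055 0.0062 0.0645] 1.466 rp [-3.139  0.   ] t 23.3 F [-1.  -0.9 -0.3] w 0.0326
```

View pics/g2s.png

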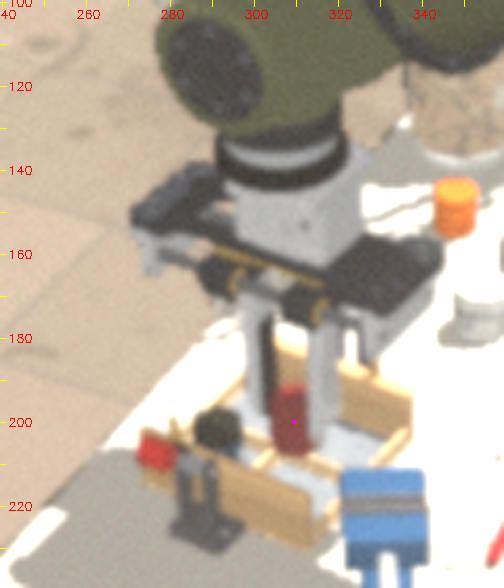

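```bash
python3 -m creep '{"xyz":[[1,0,0],[0,0,8],[0,0,15],[0,0,12],[0,0,6]],"spin":[-0.15,-0.15,0,0,0]}'; python3 -m creep '{"xyz":[[0,0,0],[0,0,0]],"spin":[0,0]}'; python3 to.py 0.506 0.007 -0.0025 1.77
```

```text
time_s: 23.98
ee_pos: [0.506, 0.0071, 0.0232]
eef_rot: [-3.141, -0.0, 1.764]
force: [-0.4, -0.1, -0.4]
grip_width: 0.0322
time_s: 24.22
ee_pos: [0.5065, 0.0071, 0.0243]
eef_rot: [3.141, 0.0, 1.765]
force: [-0.2, 0.2, 0.3]
grip_width: 0.0325
at target yaw:  [-0.  -0.5  4.8] spin -0.005
at current yaw: [-0.  -0.5  4.8] now [0.5065 0.0071 0.0243] 1.765 rp [3.141 0.   ] t 24.23 F [-0.2  0.2  0.3] w 0.0325
```

```bash
python3 -m creep '{"xyz":[[0,0,3],[0,0,1.5],[0,0,0]],"spin":[0,0,0]}'; python3 -m creep '{"xyz":[[0,0,0],[0,0,0],[0,0,-10],[0,0,-25],[0,0,-30]],"spin":[0,0,0,0,0]}' 46; python3 -m creep '{"xyz":[[0,0,-20],[0,0,0]],"spin":[0.15,0.15]}';python3 to.py 0.472 -0.273 0.1 1.47
python3 - <<'E'
from h import *
im=shot("side","g3s",(250,130,420,240),4.6)
im=shot("top","g3",(380,140,500,260),5)
E
```

```text
time_s: 24.6
ee_pos: [0.5062, 0.0071, 0.0195]
eef_rot: [-3.141, -0.0, 1.766]
force: [-0.2, -0.2, -1.2]
grip_width: 0.0323
time_s: 25.22
ee_pos: [0.5062, 0.0071, 0.0857]
eef_rot: [-3.141, -0.0, 1.766]
force: [0.3, -0.6, -0.1]
grip_width: 0.0458
time_s: 25.48
ee_pos: [0.5072, 0.0071, 0.1069]
eef_rot: [3.138, -0.0, 1.461]
force: [-0.4, -0.2, 1.1]
grip_width: 0.0458
at target yaw:  [-282.2   -6.8  -15.1] spin -0.009
at current yaw: [-282.2   -4.3  -15.1] now [0.5072 0.0071 0.1069] 1.461 rp [ 3.138 -0.   ] t 25.48 F [-0.4 -0.2  1.1] w 0.0458
```

View pics/g3s.png

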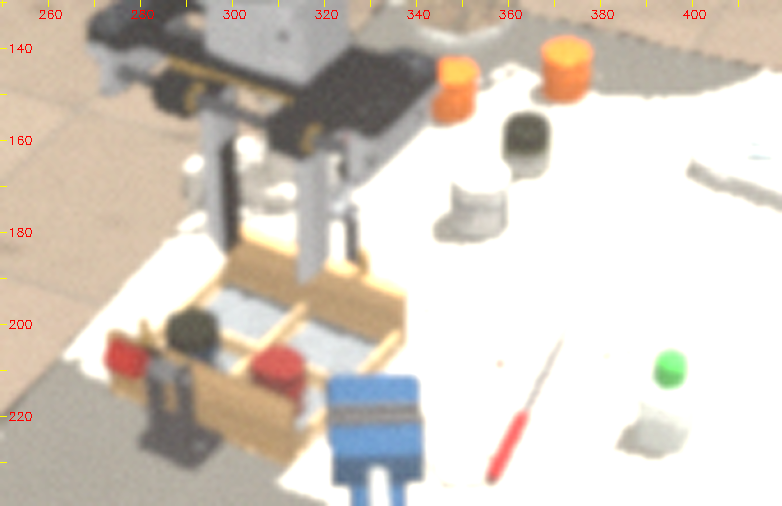

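View pics/g3.png

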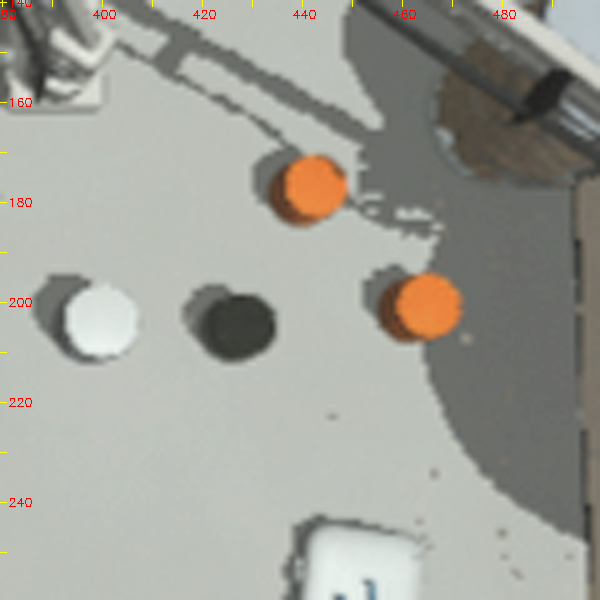

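```bash
python3 - <<'E'
from h import *
np.set_printoptions(precision=3,suppress=True)
# d1: TCP (.4422,-.0812,.1563)
for z in (.35,.45,.5): print(z,ray("top",335,171,z),ray("top",503,188,z), ray("top",490,187,z))
from scipy.optimize import least_squares
def tri(a,b):
    f=lambda X: np.r_[proj("top",X)-a,proj("side",X)-b]
    r=least_squares(f,[.5,0,.2]); return r.x,np.abs(r.fun).max()
# lamp upper arm: two ties
print(tri((377,79),(276,39)),tri((434,117),(352,60)))
E
python3 - <<'E'
import cv2;from h import *
crop(cv2.imread("pics/top0.png"),"m1",(370,60,550,210),4.2)
E
```

```text
0.35 [ 0.507 -0.04   0.35 ] [ 0.476 -0.332  0.35 ] [ 0.478 -0.31   0.35 ]
0.45 [ 0.49  -0.038  0.45 ] [ 0.464 -0.29   0.45 ] [ 0.466 -0.271  0.45 ]
0.5 [ 0.482 -0.037  0.5  ] [ 0.458 -0.269  0.5  ] [ 0.459 -0.252  0.5  ]
(array([ 0.644, -0.107,  0.424]), np.float64(1.0470405105282339)) (array([ 0.574, -0.23 ,  0.343]), np.float64(26.89756374476582))
```

View pics/m1.png

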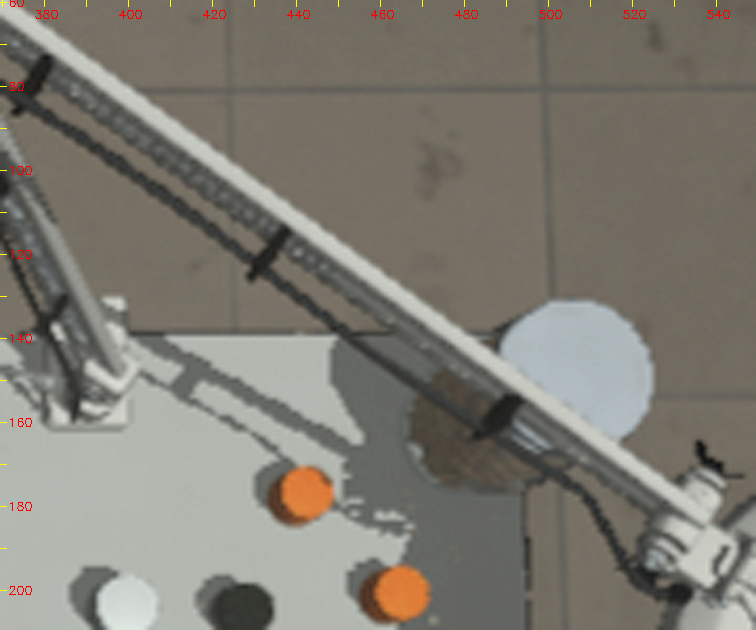

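```bash
python3 - <<'E'
from h import *
np.set_printoptions(precision=3,suppress=True)
for z in (.35,.45): print(z,ray("top",335,172,z),ray("top",404,190,z))
from scipy.optimize import least_squares
def tri(a,b):
    f=lambda X: np.r_[proj("top",X)-a,proj("side",X)-b]
    r=least_squares(f,[.5,0,.2]); return r.x,np.abs(r.fun).max()
print(tri((377,79),(276,39)),tri((433,120),(314,48)),tri((487,159),(352,60)))
E
```

```text
0.35 [ 0.505 -0.04   0.35 ] [ 0.473 -0.16   0.35 ]
0.45 [ 0.489 -0.038  0.45 ] [ 0.461 -0.142  0.45 ]
(array([ 0.644, -0.107,  0.424]), np.float64(1.0470405105282339)) (array([ 0.592, -0.208,  0.373]), np.float64(0.6379807138488331)) (array([ 0.537, -0.323,  0.305]), np.float64(0.6239320029249598))
```

```bash
python3 to.py 0.43 -0.25 0.08 1.47; python3 -m creep '{"xyz":[[-44,8,0],[-44,8,0],[-44,8,0],[-44,8,0],[-44,8,0]],"spin":[0,0,0,0,0]}' 52; python3 -m creep '{"xyz":[[-44,8,0],[0,0,20],[0,0,20],[0,0,0]],"spin":[0,0,0,0]}';  python3 to.py 0.473 -0.2745 -0.008 1.47
python3 - <<'E'
from h import *
im=shot("top","h1",(340,120,540,270),4)
im=shot("side","h1s",(300,30,440,200),4)
E
```

```text
at target yaw:  [-263.5  -50.2    3.5] spin -0.006
at current yaw: [-263.8  -48.6    3.5] now [0.5065 0.0071 0.1055] 1.464 rp [ 3.14 -0.  ] t 25.57 F [-0.6 -0.5 -0.5] w 0.0458
time_s: 26.2
ee_pos: [0.5229, -0.2173, 0.1047]
eef_rot: [-3.141, -0.0, 1.47]
force: [-0.4, -0.0, -0.2]
grip_width: 0.0522
time_s: 26.7
ee_pos: [0.5256, -0.2601, 0.0634]
eef_rot: [-3.139, -0.001, 1.469]
force: [1.0, 0.3, -0.2]
grip_width: 0.0518
at target yaw:  [-19.6 -50.9  49.4] spin -0.001
at current yaw: [-19.7 -50.8  49.4] now [ 0.5256 -0.2601  0.0634] 1.469 rp [-3.139e+00 -1.000e-03] t 26.7 F [ 1.   0.3 -0.2] w 0.0518
```

View pics/h1.png

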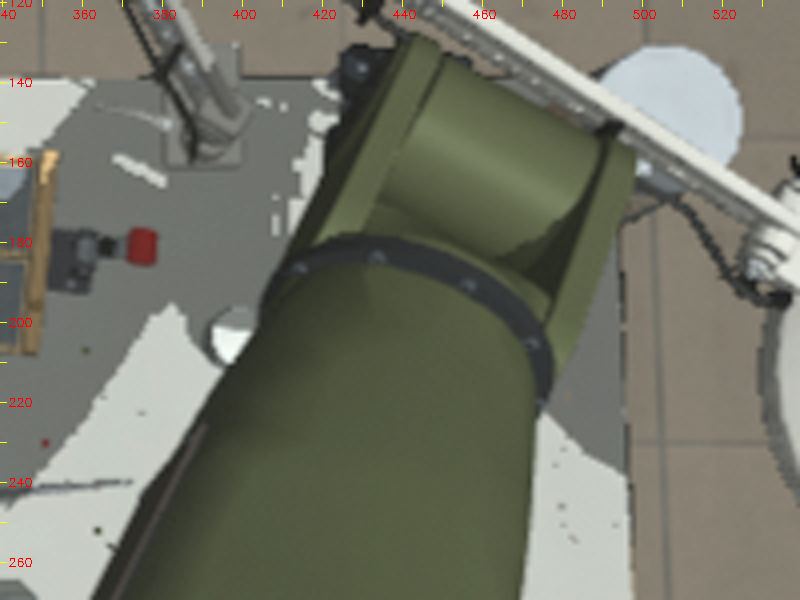

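View pics/h1s.png

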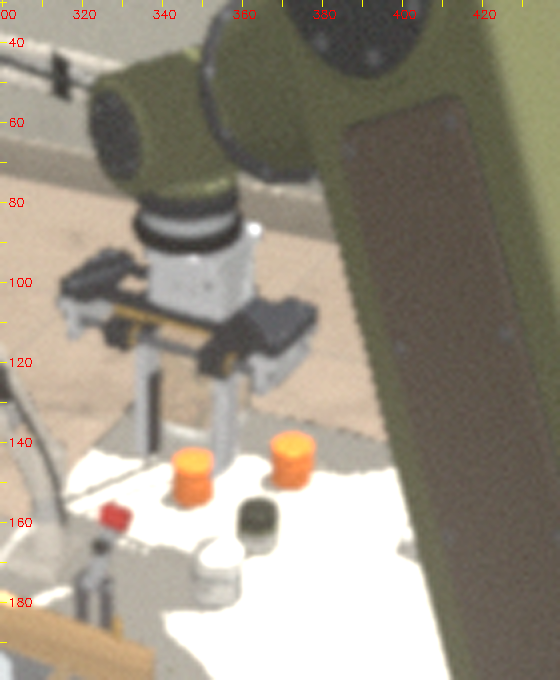

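```bash
python3 -m creep '{"xyz":[[-5,-17,0],[-7,-17,0],[-8,-17,0],[0,0,0]],"spin":[0,0,0,0]}';  python3 to.py 0.473 -0.2745 -0.008 1.47
python3 - <<'E'
from h import *
p=ctrl.get_obs()["ee_pos"]
im=shot("side","h2s",(330,110,420,200),6.5,[proj("side",p)])
E
```

```text
time_s: 27.3
ee_pos: [0.4731, -0.2756, 0.0653]
eef_rot: [3.141, 0.0, 1.465]
force: [1.2, -0.5, 0.7]
grip_width: 0.0517
at target yaw:  [ 1.1 -0.2 51.3] spin -0.005
at current yaw: [ 1.1 -0.2 51.3] now [ 0.4731 -0.2756  0.0653] 1.465 rp [3.141 0.   ] t 27.3 F [ 1.2 -0.5  0.7] w 0.0517
```

View pics/h2s.png

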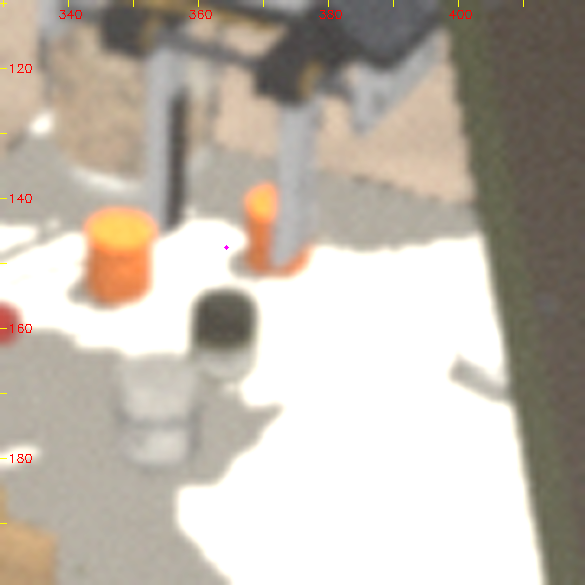

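```bash
python3 -m creep '{"xyz":[[1,0,14],[0,0,14],[0,0,12],[0,0,7],[0,0,4]],"spin":[0,0,0,0,0]}'; python3 -m creep '{"xyz":[[0,0,0],[0,0,0],[0,0,0],[0,0,0],[0,0,0]],"spin":[0,0,0,0,0]}' 25 15;  python3 to.py 0.5004 -0.0488 0.1 1.47
```

```text
time_s: 27.98
ee_pos: [0.4736, -0.2739, 0.013]
eef_rot: [-3.141, -0.0, 1.466]
force: [-0.7, -0.1, 0.4]
grip_width: 0.0519
time_s: 28.6
ee_pos: [0.4738, -0.2742, 0.0139]
eef_rot: [3.141, 0.0, 1.466]
force: [-0.8, 0.3, 4.5]
grip_width: 0.0326
at target yaw:  [ 226.9    3.8 -108.1] spin -0.004
at current yaw: [ 226.9    2.8 -108.1] now [ 0.4738 -0.2742  0.0139] 1.466 rp [3.141 0.   ] t 28.6 F [-0.8  0.3  4.5] w 0.0326
```

```bash
python3 -m creep '{"xyz":[[0,0,-10],[0,-5,-25],[0,-10,-30],[40,-10,-30],[45,-5,-15]],"spin":[0,0,0,0,0]}'; python3 -m creep '{"xyz":[[45,0,0],[45,10,0],[40,15,0],[12,8,0],[0,0,0]],"spin":[0,0,0,0,0]}';python3 to.py 0.5004 -0.0488 -0.0025 1.47
```

```text
time_s: 29.22
ee_pos: [0.4526, -0.1858, 0.1254]
eef_rot: [3.14, 0.001, 1.464]
force: [0.4, -0.8, -0.2]
grip_width: 0.0325
time_s: 29.85
ee_pos: [0.5005, -0.0485, 0.1236]
eef_rot: [-3.141, 0.0, 1.467]
force: [-0.9, -0.4, -0.7]
grip_width: 0.0324
at target yaw:  [-3.000e-01 -1.000e-01  1.041e+02] spin -0.003
at current yaw: [-3.000e-01 -1.000e-01  1.041e+02] now [ 0.5005 -0.0485  0.1236] 1.467 rp [-3.141  0.   ] t 29.85 F [-0.9 -0.4 -0.7] w 0.0324
```

```bash
python3 -m creep '{"xyz":[[0,0,25],[0,0,25],[0,0,20],[0,0,15],[0,0,10]],"spin":[0,0,0,0,0]}'; python3 -m creep '{"xyz":[[0,0,5],[0,0,3],[0,0,1.5],[0,0,0]],"spin":[0,0,0,0]}';python3 to.py 0.5004 -0.0488 -0.0035 1.47
```

```text
time_s: 30.48
ee_pos: [0.5002, -0.0493, 0.028]
eef_rot: [-3.141, 0.0, 1.465]
force: [0.2, 0.4, -1.0]
grip_width: 0.0325
time_s: 30.98
ee_pos: [0.5005, -0.0485, 0.0192]
eef_rot: [3.141, -0.0, 1.466]
force: [-0.1, -0.8, -0.6]
grip_width: 0.0321
at target yaw:  [-0.3 -0.1  0.7] spin -0.004
at current yaw: [-0.3 -0.1  0.7] now [ 0.5005 -0.0485  0.0192] 1.466 rp [ 3.141 -0.   ] t 30.98 F [-0.1 -0.8 -0.6] w 0.0321
```

```bash
python3 -m creep '{"xyz":[[0,0,0.8],[0,0,0]],"spin":[0,0]}'; python3 -m creep '{"xyz":[[0,0,0],[0,0,0],[0,0,-10],[0,0,-30],[0,0,-40]],"spin":[0,0,0,0,0]}' 46; python3 -m creep '{"xyz":[[0,-20,-40],[20,-35,-10],[0,-35,0],[0,-35,0],[0,0,0]],"spin":[0,0,0,0,0]}'; python3 to.py 0.488 0.223 0.1 1.73
python3 - <<'E'
from h import *
im=shot("side","i1s",(250,130,420,240),4.6)
im=shot("top","i1",(280,130,460,250),4.4)
im=shot("top","i1b",(195,160,295,260),5.8)
E
```

```text
time_s: 31.22
ee_pos: [0.5005, -0.0486, 0.0183]
eef_rot: [3.141, 0.0, 1.466]
force: [-0.6, -0.6, -0.2]
grip_width: 0.0325
time_s: 31.85
ee_pos: [0.5, -0.0485, 0.0993]
eef_rot: [-3.14, -0.0, 1.466]
force: [1.5, 0.4, 0.4]
grip_width: 0.0457
time_s: 32.48
ee_pos: [0.3772, -0.0154, 0.1491]
eef_rot: [3.14, 0.0, 1.466]
force: [0.2, -1.1, -0.0]
grip_width: 0.0464
at target yaw:  [217.8 147.2  27.1] spin -0.264
at current yaw: [248.7  85.3  27.1] now [ 0.3772 -0.0154  0.1491] 1.466 rp [3.14 0.  ] t 32.48 F [ 0.2 -1.1 -0. ] w 0.0464
```

View pics/i1s.png

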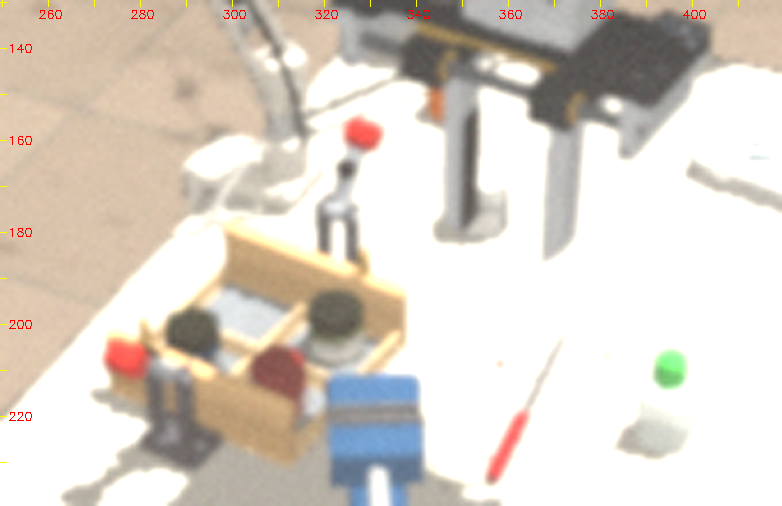

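View pics/i1.png

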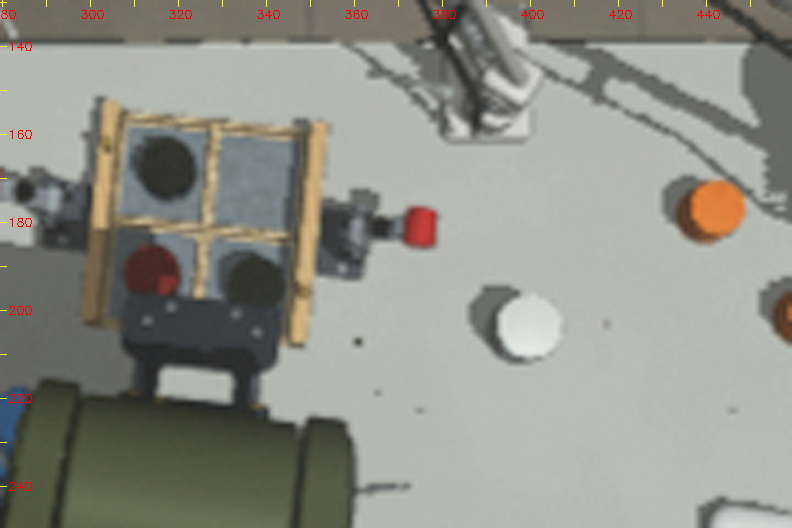

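View pics/i1b.png

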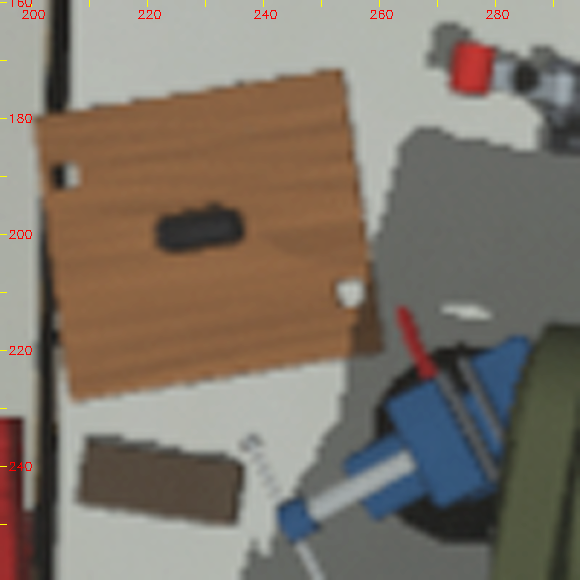

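```bash
python3 - <<'E'
from h import *
from scipy.optimize import least_squares
np.set_printoptions(precision=4,suppress=True)
def W(p,X): c,s=np.cos(p[2]),np.sin(p[2]); return np.array([p[0]+c*X[0]-s*X[1],p[1]+s*X[0]+c*X[1],X[2]])
a,b=.064,.07
obs=[((a,b,.008),(200.4,180)),((a,-b,.008),(253,171.8)),((-a,-b,.008),(260,219.7)),((-a,b,.008),(206.5,228.5)),((.036,.0595,.004),(205.3,190)),((-.036,-.0595,.004),(254.5,210)),((0,0,.031),(228.9,199))]
f=lambda p:np.concatenate([proj("top",W(p,X))-o for X,o in obs])
r=least_squares(f,[.49,.22,.16]);print(r.x);print(r.fun.reshape(-1,2))
p=r.x
b_=cv2.imread("pics/side0.png")
crop(b_,"lidside",(230,240,330,315),6,[proj("side",W(p,X)) for X,_ in obs])
# top overlay of carrier
L=.064
c=[.5344,-.0238,-.1015]
pts=[proj("top",W(c,X)) for X in ((.036,.0595,.064),(-.036,-.0595,.064),(L,.065,.044),(L,-.065,.044),(-L,.065,.044),(-L,-.065,.044),(.0,0,.016))]
crop(cv2.imread("pics/top0.png"),"carov",(290,145,365,215),10,pts)
E
```

```text
[0.4883 0.2232 0.1589]
[[-0.4543 -0.1836]
 [ 0.2834 -0.5144]
 [ 0.3418  0.4174]
 [-0.1321  0.2258]
 [ 0.4857 -0.0413]
 [ 0.5057  0.0911]
 [-1.0106 -0.0197]]
```

View pics/lidside.png

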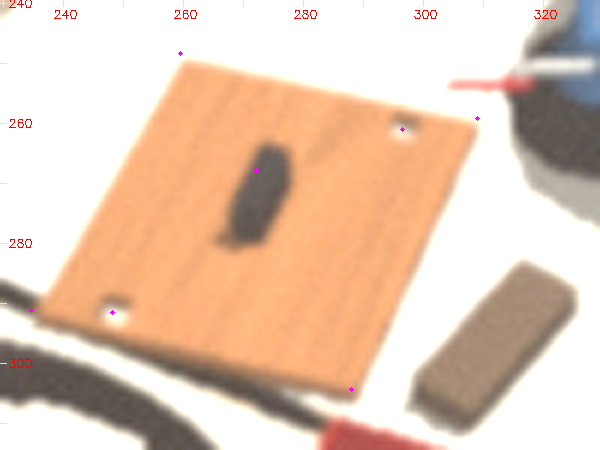

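View pics/carov.png

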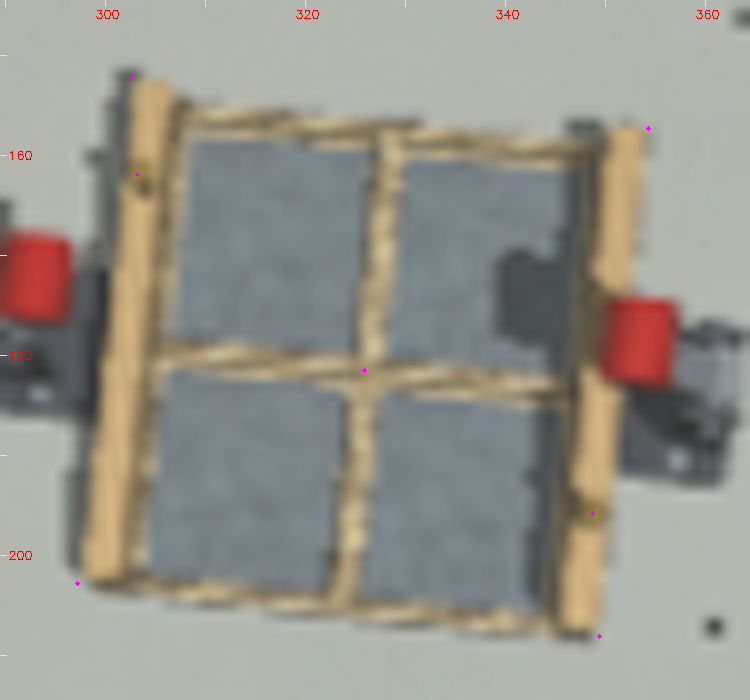

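```bash
python3 -m creep '{"xyz":[[0,0,-10],[0,0,0],[36,25,0],[36,25,0],[36,25,0]],"spin":[-0.132,-0.132,0,0,0]}' 46; python3 -m creep '{"xyz":[[36,25,0],[36,25,0],[36,22,0],[0,0,0]],"spin":[0,0,0,0]}' 40; python3 to.py 0.4883 0.2232 0.013 1.73
```

```text
time_s: 33.25
ee_pos: [0.4364, 0.1043, 0.1582]
eef_rot: [-3.142, 0.0, 1.729]
force: [0.6, 0.5, -0.2]
grip_width: 0.0463
time_s: 33.75
ee_pos: [0.49, 0.223, 0.1573]
eef_rot: [-3.141, 0.0, 1.732]
force: [-0.0, 0.8, -0.3]
grip_width: 0.0399
at target yaw:  [  0.5  -1.6 122.3] spin 0.002
at current yaw: [  0.5  -1.6 122.3] now [0.49   0.223  0.1573] 1.732 rp [-3.141  0.   ] t 33.75 F [-0.   0.8 -0.3] w 0.0399
```

```bash
python3 -m creep '{"xyz":[[0,-1.5,30],[0,0,30],[0,0,30],[0,0,18],[0,0,0]],"spin":[0,0,0,0,0]}'; python3 to.py 0.4883 0.2232 -0.009 1.73
python3 - <<'E'
from h import *
p=ctrl.get_obs()["ee_pos"]
im=shot("side","j1s",(220,180,330,310),4.6,[proj("side",p)])
E
```

```text
time_s: 34.38
ee_pos: [0.4874, 0.2202, 0.0494]
eef_rot: [-3.14, 0.0, 1.729]
force: [0.1, 0.2, 0.4]
grip_width: 0.04
at target yaw:  [ 2.8  1.4 36.4] spin -0.001
at current yaw: [ 2.8  1.4 36.4] now [0.4874 0.2202 0.0494] 1.729 rp [-3.14  0.  ] t 34.38 F [0.1 0.2 0.4] w 0.04
```

View pics/j1s.png

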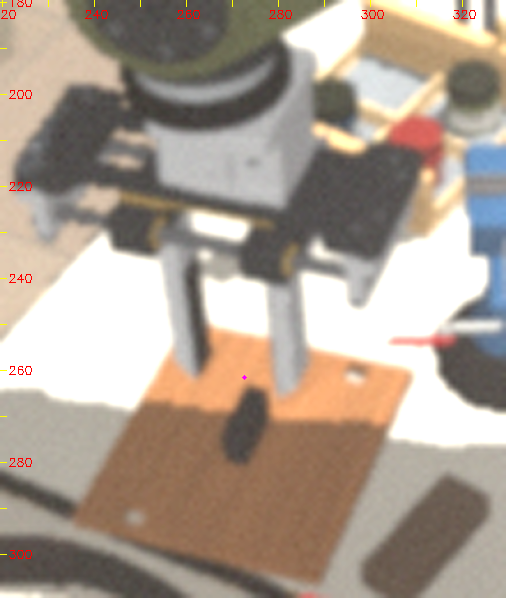

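```bash
python3 -m creep '{"xyz":[[2,1,14],[0.5,0,12],[0,0,4],[0,0,0]],"spin":[0,0,0,0]}'; python3 to.py 0.4883 0.2232 -0.009 1.73;  python3 -m creep '{"xyz":[[0,0,2],[0,0,2],[0,0,0]],"spin":[0,0,0]}'; python3 to.py 0.4883 0.2232 -0.009 1.73
python3 - <<'E'
from h import *
p=ctrl.get_obs()["ee_pos"]
im=shot("side","j2s",(240,210,310,300),6.5,[proj("side",p)])
E
```

```text
time_s: 34.92
ee_pos: [0.4882, 0.2233, 0.02]
eef_rot: [-3.141, 0.0, 1.73]
force: [0.3, -0.9, -0.0]
grip_width: 0.0401
at target yaw:  [-0.2  0.1  7. ] spin -0.0
at current yaw: [-0.2  0.1  7. ] now [0.4882 0.2233 0.02  ] 1.73 rp [-3.141  0.   ] t 34.92 F [ 0.3 -0.9 -0. ] w 0.0401
time_s: 35.3
ee_pos: [0.4883, 0.2233, 0.0162]
eef_rot: [-3.142, 0.0, 1.73]
force: [-0.6, 0.3, 0.3]
grip_width: 0.0402
at target yaw:  [-0.1  0.   3.2] spin -0.0
at current yaw: [-0.1  0.   3.2] now [0.4883 0.2233 0.0162] 1.73 rp [-3.142  0.   ] t 35.3 F [-0.6  0.3  0.3] w 0.0402
```

View pics/j2s.png

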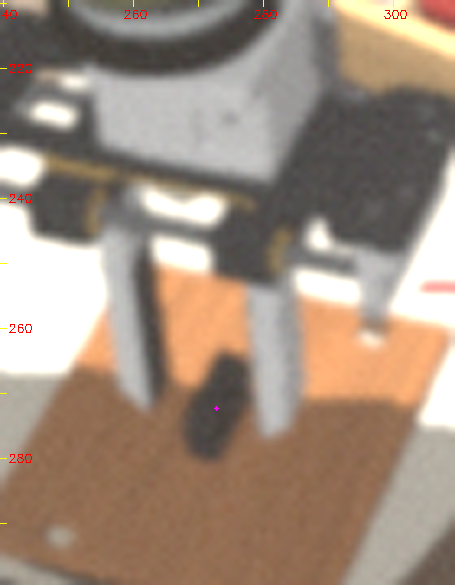

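```bash
python3 -m creep '{"xyz":[[0,0,1],[0,0,1],[0,0,0]],"spin":[0,0,0]}';python3 -m creep '{"xyz":[[0,0,0],[0,0,0],[0,0,0],[0,0,0],[0,0,0]],"spin":[0,0,0,0,0]}' 5 35;python3 to.py 0.4883 0.2232 -0.009 1.73
```

```text
time_s: 35.72
ee_pos: [0.4882, 0.2233, 0.0142]
eef_rot: [-3.141, 0.0, 1.73]
force: [0.0, 0.6, 0.4]
grip_width: 0.0398
time_s: 36.35
ee_pos: [0.4882, 0.2233, 0.0143]
eef_rot: [-3.142, -0.0, 1.73]
force: [-0.2, 0.8, 0.6]
grip_width: 0.0136
at target yaw:  [-0.2  0.   1.3] spin -0.0
at current yaw: [-0.2  0.   1.3] now [0.4882 0.2233 0.0143] 1.73 rp [-3.142 -0.   ] t 36.35 F [-0.2  0.8  0.6] w 0.0136
```

```bash
python3 -m creep '{"xyz":[[0,0,-15],[0,0,-30],[0,0,-40],[0,0,-40],[0,0,-40]],"spin":[0,0,0,0,0]}';python3 -m creep '{"xyz":[[0,0,0],[0,0,0],[0,0,0]],"spin":[0.13,0.13,0]}';python3 to.py 0.5344 -0.0238 0.148 1.471
python3 - <<'E'
from h import *
p=ctrl.get_obs()["ee_pos"]
im=shot("side","k1s",(220,120,340,310),3.2,[proj("side",p)])
E
```

```text
time_s: 36.98
ee_pos: [0.488, 0.2232, 0.1815]
eef_rot: [3.141, -0.0, 1.73]
force: [-0.4, -0.3, -1.8]
grip_width: 0.0135
time_s: 37.35
ee_pos: [0.4882, 0.2233, 0.18]
eef_rot: [3.141, -0.0, 1.471]
force: [-0.0, 0.8, -2.5]
grip_width: 0.0135
at target yaw:  [-241.3   70.6   10. ] spin -0.0
at current yaw: [-241.2   70.7   10. ] now [0.4882 0.2233 0.18  ] 1.471 rp [ 3.141 -0.   ] t 37.35 F [-0.   0.8 -2.5] w 0.0135
```

View pics/k1s.png

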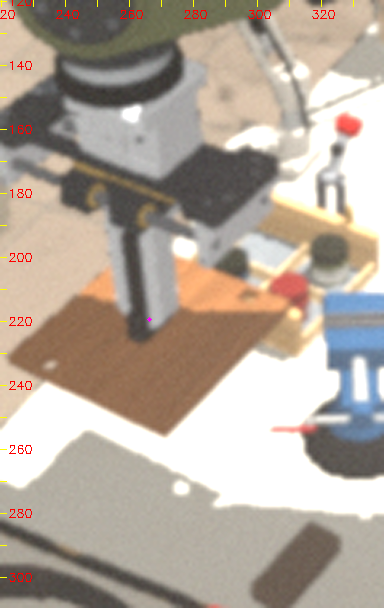

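```bash
python3 -m creep '{"xyz":[[-20,6,0],[-35,10,0],[-40,12,0],[-40,12,0],[-40,12,0]],"spin":[0,0,0,0,0]}';python3 -m creep '{"xyz":[[-35,10,0],[-20,6,5],[-11,2.6,5],[0,0,0],[0,0,0]],"spin":[0,0,0,0,0]}';python3 to.py 0.5344 -0.0238 0.071 1.471
python3 - <<'E'
from h import *
p=ctrl.get_obs()["ee_pos"]
im=shot("side","k2s",(240,100,360,240),4.2,[proj("side",p)])
im=shot("top","k2",(270,130,390,230),6,[proj("top",p)])
E
```

```text
time_s: 38.02
ee_pos: [0.5224, 0.0427, 0.1796]
eef_rot: [3.141, -0.0, 1.473]
force: [-0.5, -0.2, -2.4]
grip_width: 0.0137
time_s: 38.65
ee_pos: [0.5342, -0.0228, 0.1694]
eef_rot: [3.142, -0.0, 1.471]
force: [0.3, 0.1, -2.2]
grip_width: 0.0134
at target yaw:  [-1.   0.3 76.4] spin 0.0
at current yaw: [-1.   0.3 76.4] now [ 0.5342 -0.0228  0.1694] 1.471 rp [ 3.142 -0.   ] t 38.65 F [ 0.3  0.1 -2.2] w 0.0134
```

View pics/k2s.png

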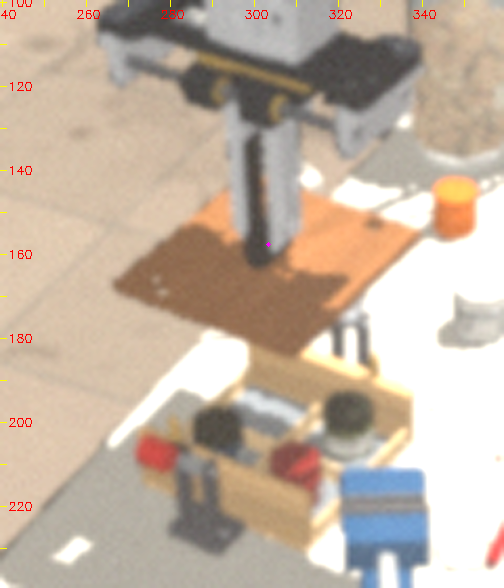

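View pics/k2.png

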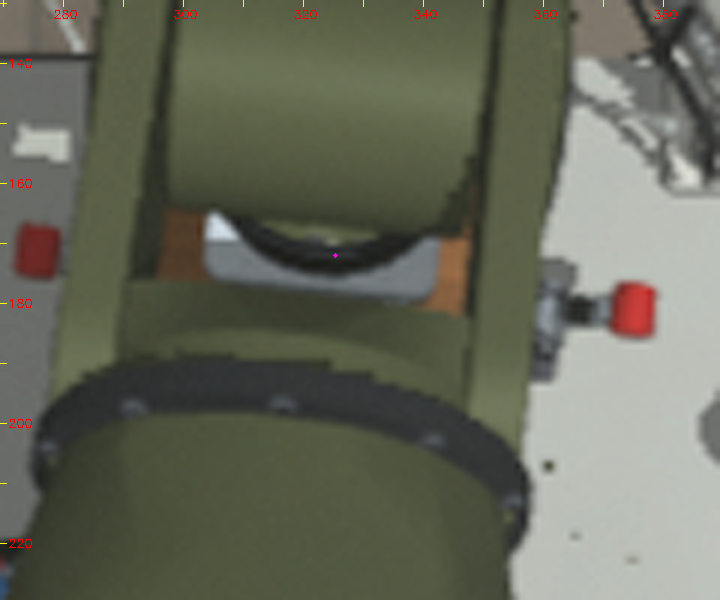

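```bash
python3 -m creep '{"xyz":[[-1,0.3,25],[0,0,25],[0,0,20],[0,0,14],[0,0,0]],"spin":[0,0,0,0,0]}';python3 to.py 0.5344 -0.0238 0.0363 1.471
python3 - <<'E'
from h import *
p=ctrl.get_obs()["ee_pos"]
def W(p,X): c,s=np.cos(p[2]),np.sin(p[2]); return np.array([p[0]+c*X[0]-s*X[1],p[1]+s*X[0]+c*X[1],X[2]])
c=[.5344,-.0238,-.1]
pts=[proj("side",W(c,(sx*.064,sy*.07,p[2]-.0143+.008))) for sx in(1,-1) for sy in (1,-1)]+[proj("side",W(c,(sx*.036,sx*.0595,p[2]-.0143+.008))) for sx in(1,-1)]
im=shot("side","k3s",(250,140,350,240),6,pts)
E
```

```text
time_s: 39.38
ee_pos: [0.5341, -0.0243, 0.0847]
eef_rot: [-3.14, -0.0, 1.47]
force: [0.0, -0.1, -2.6]
grip_width: 0.0138
at target yaw:  [ 0.5  0.2 26.4] spin -0.001
at current yaw: [ 0.5  0.2 26.4] now [ 0.5341 -0.0243  0.0847] 1.47 rp [-3.14 -0.  ] t 39.38 F [ 0.  -0.1 -2.6] w 0.0138
```

View pics/k3s.png

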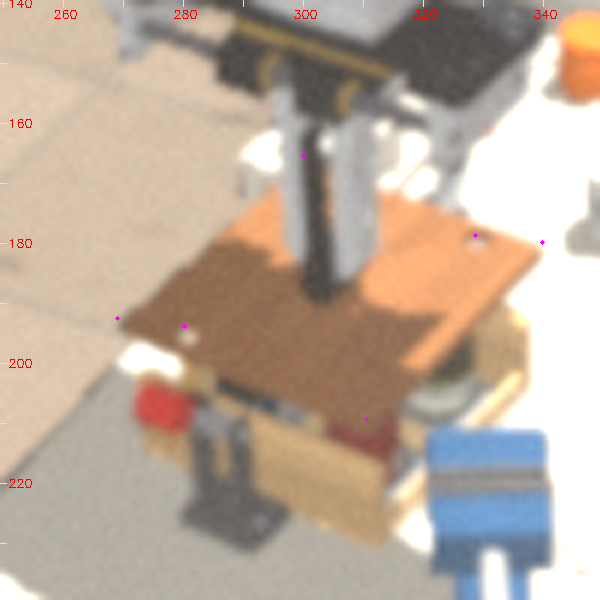

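```bash
python3 -m creep '{"xyz":[[0.3,0.2,4],[0,0,3],[0,0,0],[0,0,0]],"spin":[0,0,0,0]}';python3 -m creep '{"xyz":[[0,0,2],[0,0,2],[0,0,0]],"spin":[0,0,0]}';python3 -m creep '{"xyz":[[0,0,2],[0,0,2],[0,0,0]],"spin":[0,0,0]}'; python3 to.py 0.5344 -0.0238 0.0363 1.471
```

```text
time_s: 39.92
ee_pos: [0.5347, -0.0243, 0.0784]
eef_rot: [3.141, -0.0, 1.47]
force: [0.5, -0.2, -2.4]
grip_width: 0.0135
time_s: 40.3
ee_pos: [0.5345, -0.0243, 0.074]
eef_rot: [-3.141, -0.0, 1.47]
force: [-0.6, 0.1, -2.4]
grip_width: 0.0138
time_s: 40.67
ee_pos: [0.5345, -0.0243, 0.07]
eef_rot: [-3.141, 0.0, 1.47]
force: [0.6, 0.6, -2.8]
grip_width: 0.0134
at target yaw:  [ 0.5 -0.2 11.7] spin -0.001
at current yaw: [ 0.5 -0.2 11.7] now [ 0.5345 -0.0243  0.07  ] 1.47 rp [-3.141  0.   ] t 40.67 F [ 0.6  0.6 -2.8] w 0.0134
```

```bash
python3 -m creep '{"xyz":[[0,0,2],[0,0,2],[0,0,2],[0,0,0]],"spin":[0,0,0,0]}';python3 -m creep '{"xyz":[[0,0,2],[0,0,2],[0,0,0]],"spin":[0,0,0]}';python3 -m creep '{"xyz":[[0,0,1],[0,0,0.8],[0,0,0]],"spin":[0,0,0]}'; python3 to.py 0.5344 -0.0238 0.0363 1.471
```

```text
time_s: 41.18
ee_pos: [0.5345, -0.0243, 0.0641]
eef_rot: [-3.141, -0.0, 1.47]
force: [0.5, 0.2, -2.4]
grip_width: 0.0136
time_s: 41.55
ee_pos: [0.5345, -0.0243, 0.06]
eef_rot: [-3.141, -0.0, 1.47]
force: [-0.0, 0.1, -2.8]
grip_width: 0.0136
time_s: 41.92
ee_pos: [0.5346, -0.0243, 0.0584]
eef_rot: [-3.141, -0.0, 1.47]
force: [0.4, -0.4, -2.6]
grip_width: 0.0137
at target yaw:  [ 0.5 -0.2  0.1] spin -0.001
at current yaw: [ 0.5 -0.2  0.1] now [ 0.5346 -0.0243  0.0584] 1.47 rp [-3.141 -0.   ] t 41.92 F [ 0.4 -0.4 -2.6] w 0.0137
```

Still carrying the lid's weight; lower in half-millimetres until the force changes.

```bash
python3 -m creep '{"xyz":[[0,0,0.6],[0,0,0]],"spin":[0,0]}';python3 -m creep '{"xyz":[[0,0,0.6],[0,0,0]],"spin":[0,0]}';python3 -m creep '{"xyz":[[0,0,0.6],[0,0,0]],"spin":[0,0]}'
python3 - <<'E'
from h import *
im=shot("side","k4s",(250,140,350,240),6)
E
```

```text
time_s: 42.18
ee_pos: [0.5347, -0.0243, 0.0582]
eef_rot: [3.141, -0.0, 1.47]
force: [-3.5, 0.8, 5.2]
grip_width: 0.0134
time_s: 42.42
ee_pos: [0.5347, -0.0243, 0.0582]
eef_rot: [3.141, 0.0, 1.47]
force: [-7.8, 1.2, 12.3]
grip_width: 0.0138
time_s: 42.68
ee_pos: [0.5347, -0.0243, 0.0582]
eef_rot: [3.141, 0.0, 1.47]
force: [-11.2, 0.2, 20.2]
grip_width: 0.0138
```

View pics/k4s.png

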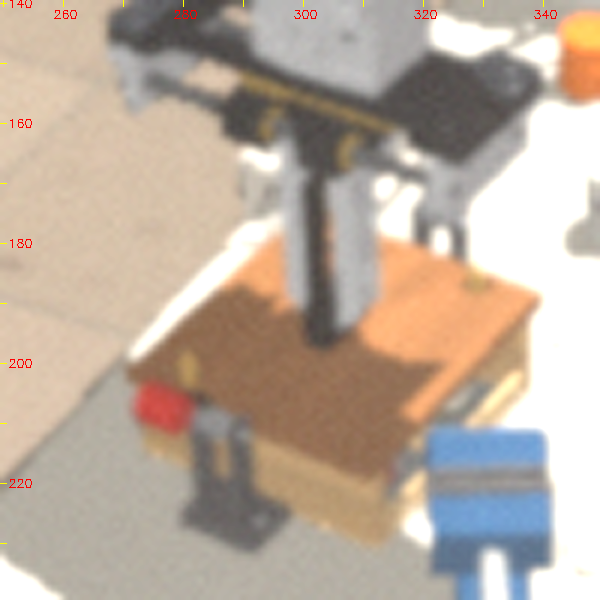

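```bash
python3 -m creep '{"xyz":[[0,0,-1.2],[0,0,0]],"spin":[0,0]}';python3 -m creep '{"xyz":[[0,0,0],[0,0,0],[0,0,0]],"spin":[0,0,0]}' 34;python3 -m creep '{"xyz":[[0,0,-15],[0,0,-30],[0,0,-40],[0,0,-10],[0,0,0]],"spin":[0,0,0,0,0]}'; python3 to.py 0.5344 -0.0238 0.0363 1.471
python3 - <<'E'
from h import *
im=shot("side","k5s",(250,140,350,240),6)
E
```

```text
time_s: 42.98
ee_pos: [0.5348, -0.0243, 0.0583]
eef_rot: [3.141, 0.0, 1.47]
force: [-3.5, 0.3, 7.4]
grip_width: 0.0137
time_s: 43.35
ee_pos: [0.5347, -0.0243, 0.0577]
eef_rot: [-3.142, -0.0, 1.47]
force: [0.4, 0.3, -0.2]
grip_width: 0.0337
time_s: 43.98
ee_pos: [0.5347, -0.0243, 0.1533]
eef_rot: [3.141, 0.0, 1.47]
force: [-0.4, 0.2, -0.1]
grip_width: 0.0335
at target yaw:  [ 0.5 -0.4 95. ] spin -0.001
at current yaw: [ 0.5 -0.4 95. ] now [ 0.5347 -0.0243  0.1533] 1.47 rp [3.141 0.   ] t 43.98 F [-0.4  0.2 -0.1] w 0.0335
```

View pics/k5s.png

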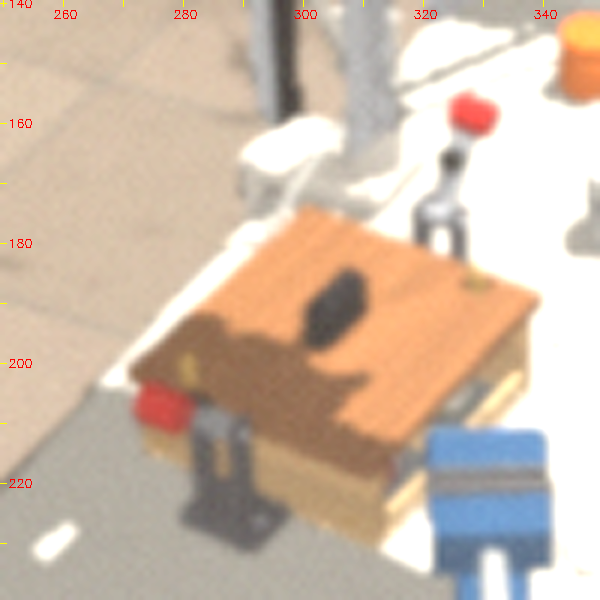

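```bash
cat > knob.py <<'E'
from h import *
C=(.5346,-.0240,-.1)
def K(sgn,th):
    y=sgn*(.086-.0482*np.cos(th+.083)); z=.060+.0482*np.sin(th+.083)
    c,s=np.cos(C[2]),np.sin(C[2]); return np.array([C[0]-s*y,C[1]+c*y,z]),y
E
python3 - <<'E'
from knob import *
np.set_printoptions(precision=3,suppress=True)
for sg,o in ((1,(276.5,207)),(-1,(327.8,158.2))):
    for th in (1.8,2.0,2.1,2.2,2.3,2.4): 
        X,y=K(sg,th); print(sg,th,X,round(y,4),proj("side",X)-o)
X,y=K(-1,2.2);print(proj("top",X))
E
python3 to.py 0.5487 0.1185 0.12 1.471
```

```text
1 1.8 [0.545 0.076 0.106] 0.1008 [ 4.811 -7.977]
1 2.0 [0.546 0.085 0.102] 0.1096 [ 2.776 -4.782]
1 2.1 [0.546 0.089 0.099] 0.1137 [ 1.856 -3.05 ]
1 2.2 [0.546 0.093 0.096] 0.1175 [ 1.016 -1.255]
1 2.3 [0.547 0.096 0.093] 0.121 [0.263 0.585]
1 2.4 [0.547 0.099 0.089] 0.1241 [-0.392  2.449]
-1 1.8 [ 0.525 -0.124  0.106] -0.1008 [-2.375  0.373]
-1 2.0 [ 0.524 -0.133  0.102] -0.1096 [-0.627 -0.043]
-1 2.1 [ 0.523 -0.137  0.099] -0.1137 [0.177 0.004]
-1 2.2 [ 0.523 -0.141  0.096] -0.1175 [0.924 0.218]
-1 2.3 [ 0.523 -0.144  0.093] -0.121 [1.608 0.596]
-1 2.4 [ 0.522 -0.147  0.089] -0.1241 [2.221 1.133]
[375.585 181.67 ]
at target yaw:  [1.435e+02 1.000e-01 1.030e+01] spin -0.001
at current yaw: [ 1.435e+02 -1.000e-01  1.030e+01] now [ 0.5343 -0.0243  0.1523] 1.47 rp [-3.141 -0.   ] t 44.02 F [-0.2 -0.4  0.1] w 0.0341
```

```bash
python3 -m creep '{"xyz":[[36,0,0],[36,0,0],[37,0,0],[37,0,0],[0,0,0]],"spin":[0,0,0,0,0]}' 0 20;python3 -m creep '{"xyz":[[0,0,25],[0,0,25],[0,0,17],[0,0,0]],"spin":[0,0,0,0]}'; python3 to.py 0.5487 0.1185 0.063 1.471
python3 - <<'E'
from h import *
im=shot("side","l1s",(240,140,350,250),5.4)
E
```

```text
time_s: 44.65
ee_pos: [0.5487, 0.1227, 0.1513]
eef_rot: [-3.139, 0.0, 1.472]
force: [0.7, -1.3, -0.5]
grip_width: 0.0005
time_s: 45.15
ee_pos: [0.5487, 0.1203, 0.0845]
eef_rot: [-3.139, 0.001, 1.469]
force: [0.3, -0.1, 0.1]
grip_width: 0.0004
at target yaw:  [-1.8  0.2 -0.5] spin -0.002
at current yaw: [-1.8  0.2 -0.5] now [0.5487 0.1203 0.0845] 1.469 rp [-3.139e+00  1.000e-03] t 45.15 F [ 0.3 -0.1  0.1] w 0.0004
```

View pics/l1s.png

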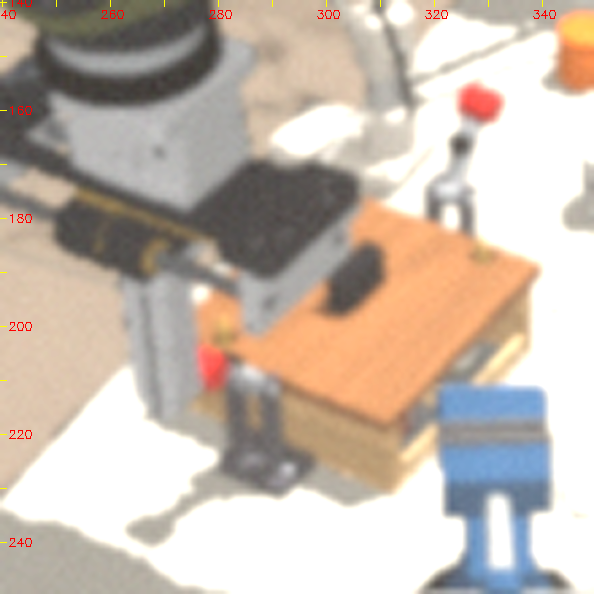

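```bash
python3 -m creep '{"xyz":[[-10,0,0],[-10,0,-2],[-10,0,-2],[-8,0,-2],[0,0,0]],"spin":[0,0,0,0,0]}';python3 -m creep '{"xyz":[[-8,0,-2],[-8,0,0],[-6,0,0],[0,0,0]],"spin":[0,0,0,0]}'
python3 - <<'E'
from h import *
im=shot("side","l2s",(240,140,350,250),5.4)
E
python3 to.py 0.5429 0.0588 0.07 1.471
```

```text
time_s: 45.82
ee_pos: [0.5455, 0.0823, 0.092]
eef_rot: [3.142, 0.0, 1.469]
force: [-0.3, 0.2, 0.6]
grip_width: 0.0002
time_s: 46.32
ee_pos: [0.5433, 0.0607, 0.0938]
eef_rot: [-3.141, 0.0, 1.469]
force: [0.3, 0.5, 0.8]
grip_width: 0.0003
at target yaw:  [-2.2 -0.2  1.8] spin -0.002
at current yaw: [-2.2 -0.2  1.8] now [0.5433 0.061  0.0938] 1.469 rp [-3.142  0.   ] t 46.38 F [-0.   1.  -0.2] w 0.0003
```

View pics/l2s.png

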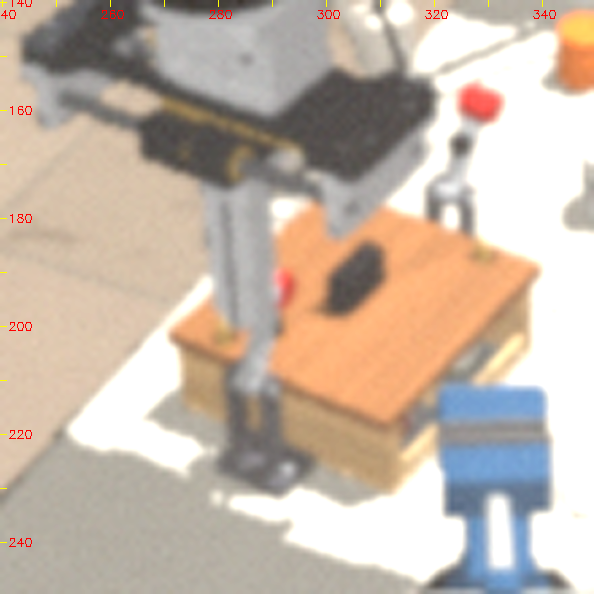

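```bash
python3 -m creep '{"xyz":[[-6,0,0],[-6,0,0],[-4,0,0],[0,0,-15],[0,0,-15]],"spin":[0,0,0,0,0]}';python3 -m creep '{"xyz":[[-10,0,0],[0,0,0]],"spin":[0,0]}'
python3 - <<'E'
from h import *
im=shot("side","l3s",(240,140,350,250),5.4)
E
python3 to.py 0.5394 0.0238 0.07 1.471
```

```text
time_s: 47.0
ee_pos: [0.5419, 0.0453, 0.1254]
eef_rot: [3.141, 0.0, 1.47]
force: [0.2, -0.3, 0.7]
grip_width: 0.0001
time_s: 47.25
ee_pos: [0.5405, 0.0347, 0.1238]
eef_rot: [3.142, 0.0, 1.469]
force: [0.2, 0.1, -0.4]
grip_width: 0.0009
at target yaw:  [-11.2   0.1  31.6] spin -0.002
at current yaw: [-11.2   0.1  31.6] now [0.5405 0.035  0.1236] 1.469 rp [-3.141  0.   ] t 47.3 F [-0.6 -0.4 -0.3] w 0.0003
```

View pics/l3s.png

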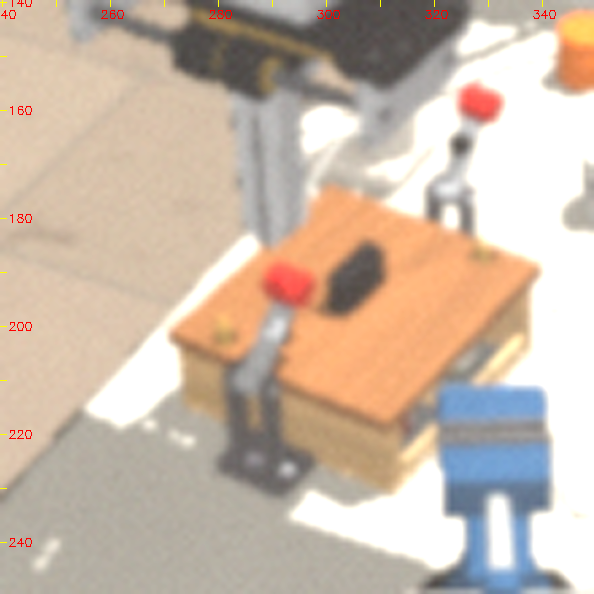

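```bash
python3 - <<'E'
from knob import *
for th in (1.2,1.0,.9,.8,.7,.6): X,y=K(1,th); print(th,X.round(3),round(y,4),proj("side",X)-(293,192.5))
E
python3 -m creep '{"xyz":[[-7,0,0],[0,0,8],[-1,0,8],[-1,0,6],[0,0,0]],"spin":[0,0,0,0,0]}';python3 -m creep '{"xyz":[[-3,0,6],[-2,0,6],[-2,0,6],[0,0,0]],"spin":[0,0,0,0]}'
python3 - <<'E'
from h import *
im=shot("side","l4s",(240,140,350,250),5.4)
E
python3 to.py 0.5394 0.0238 0.051 1.471
```

```text
1.2 [0.542 0.048 0.106] 0.0723 [-4.88115046  0.16225632]
1.0 [0.541 0.039 0.103] 0.0634 [-2.70282231 -0.60965293]
0.9 [0.541 0.035 0.1  ] 0.0593 [-1.682505   -0.72145775]
0.8 [0.54  0.031 0.097] 0.0554 [-0.72149685 -0.65086684]
0.7 [0.54  0.028 0.094] 0.0518 [ 0.17114529 -0.40051659]
0.6 [0.539 0.024 0.09 ] 0.0486 [0.98724699 0.0251915 ]
time_s: 47.92
ee_pos: [0.5395, 0.0264, 0.1012]
eef_rot: [-3.14, 0.0, 1.47]
force: [1.0, 1.0, 0.7]
grip_width: 0.0008
time_s: 48.42
ee_pos: [0.5388, 0.0195, 0.0833]
eef_rot: [-3.141, -0.0, 1.47]
force: [-0.4, 0.5, -0.6]
grip_width: 0.0003
at target yaw:  [ 4.2  0.1 10.6] spin -0.001
at current yaw: [ 4.2  0.1 10.6] now [0.5389 0.0196 0.0836] 1.47 rp [-3.141 -0.   ] t 48.48 F [0.1 0.5 0.5] w 0.0003
```

View pics/l4s.png

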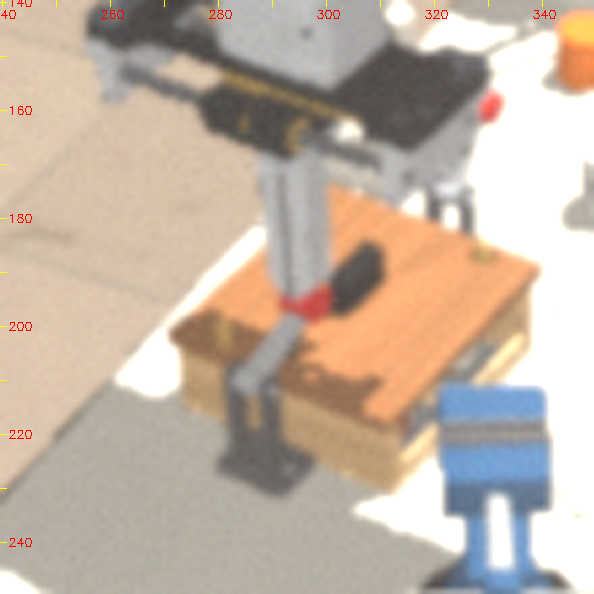

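```bash
python3 -m creep '{"xyz":[[-1,0,3],[-1,0,3],[-1,0,3],[0,0,0]],"spin":[0,0,0,0]}';python3 -m creep '{"xyz":[[0,0,1],[0,0,1],[0,0,0]],"spin":[0,0,0]}';python3 -m creep '{"xyz":[[0,0,1],[0,0,0]],"spin":[0,0]}'
```

```text
time_s: 48.98
ee_pos: [0.5386, 0.0165, 0.0745]
eef_rot: [-3.141, -0.0, 1.47]
force: [-0.6, 0.1, -0.7]
grip_width: 0.0005
time_s: 49.35
ee_pos: [0.5388, 0.0165, 0.0728]
eef_rot: [3.142, -0.0, 1.47]
force: [0.3, -0.7, 0.6]
grip_width: 0.0005
time_s: 49.6
ee_pos: [0.5388, 0.0165, 0.0718]
eef_rot: [-3.142, -0.0, 1.47]
force: [0.7, 0.1, 0.7]
grip_width: 0.0004
```

```bash
for i in 1; do :; done; python3 -m creep '{"xyz":[[0,0,1],[0,0,0]],"spin":[0,0]}';python3 -m creep '{"xyz":[[0,0,1],[0,0,0]],"spin":[0,0]}';python3 -m creep '{"xyz":[[0,0,0.7],[0,0,0]],"spin":[0,0]}'
python3 - <<'E'
from h import *
im=shot("side","l5s",(250,150,340,240),6.5)
E
```

```text
time_s: 49.85
ee_pos: [0.5388, 0.0165, 0.0708]
eef_rot: [-3.142, -0.0, 1.47]
force: [1.4, -1.0, 0.4]
grip_width: 0.0
time_s: 50.1
ee_pos: [0.5387, 0.0165, 0.0697]
eef_rot: [-3.141, -0.0, 1.47]
force: [-0.5, 0.0, -0.1]
grip_width: 0.0006
time_s: 50.35
ee_pos: [0.5387, 0.0165, 0.0691]
eef_rot: [-3.141, -0.0, 1.47]
force: [0.4, 0.1, 0.3]
grip_width: 0.0005
```

View pics/l5s.png

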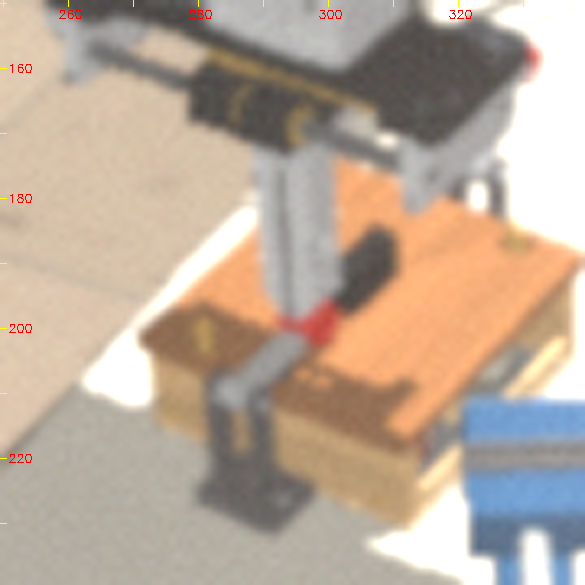

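```bash
python3 -m creep '{"xyz":[[0,0,1],[0,0,0]],"spin":[0,0]}';python3 -m creep '{"xyz":[[0,0,1],[0,0,0]],"spin":[0,0]}';python3 -m creep '{"xyz":[[0,0,0.7],[0,0,0]],"spin":[0,0]}';python3 -m creep '{"xyz":[[0,0,0.7],[0,0,0]],"spin":[0,0]}'
python3 - <<'E'
from h import *
im=shot("side","l6s",(250,150,340,240),6.5)
E
```

```text
time_s: 50.65
ee_pos: [0.5389, 0.0165, 0.0685]
eef_rot: [3.141, 0.0, 1.47]
force: [-1.4, -0.8, 5.7]
grip_width: 0.0004
time_s: 50.9
ee_pos: [0.539, 0.0164, 0.0681]
eef_rot: [3.141, 0.0, 1.47]
force: [-3.7, -1.5, 11.9]
grip_width: 0.0002
time_s: 51.15
ee_pos: [0.5391, 0.0164, 0.0679]
eef_rot: [3.14, 0.0, 1.47]
force: [-7.2, -1.2, 18.0]
grip_width: 0.0007
time_s: 51.4
ee_pos: [0.5392, 0.0164, 0.0676]
eef_rot: [3.14, 0.0, 1.47]
force: [-8.8, -1.2, 21.8]
grip_width: 0.0005
```

View pics/l6s.png

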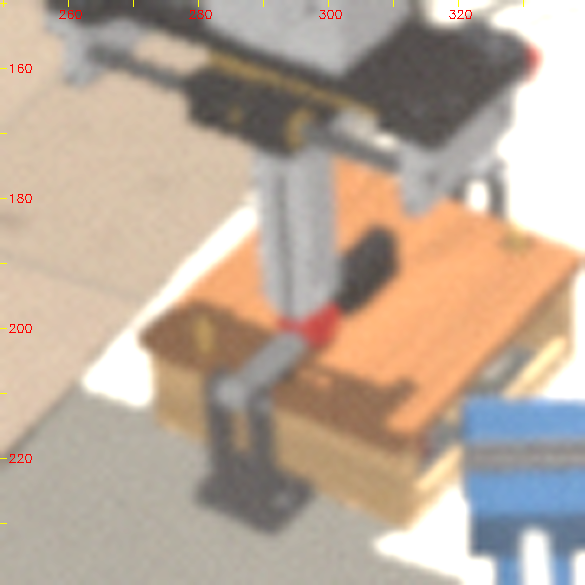

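```bash
python3 -m creep '{"xyz":[[0,0,-15],[0,0,-30],[0,0,-35],[0,0,0]],"spin":[0.17,0.17,0.17,0.17]}';python3 -m creep '{"xyz":[[0,0,0],[0,0,0],[0,0,0],[0,0,0],[0,0,0]],"spin":[0.178,0.178,0.178,0.178,0.178]}'
python3 - <<'E'
from knob import *
im=shot("side","l7s",(250,150,340,240),6.5,[proj("side",K(1,0)[0]),proj("side",K(1,.08)[0])])
E
python3 to.py 0.52 -0.17 0.12 -0.1
```

```text
time_s: 51.95
ee_pos: [0.5399, 0.0165, 0.1483]
eef_rot: [3.139, -0.003, 0.784]
force: [0.0, 0.0, -1.1]
grip_width: 0.0004
time_s: 52.58
ee_pos: [0.5387, 0.0166, 0.1456]
eef_rot: [-3.141, 0.0, -0.106]
force: [-0.7, 0.7, -0.2]
grip_width: 0.0004
at target yaw:  [  0.  187.5   3.6] spin -0.015
at current yaw: [  2.9 187.5   3.6] now [0.5387 0.0166 0.1456] -0.115 rp [-3.141  0.   ] t 52.62 F [-0.3  0.   0. ] w 0.0007
```

View pics/l7s.png

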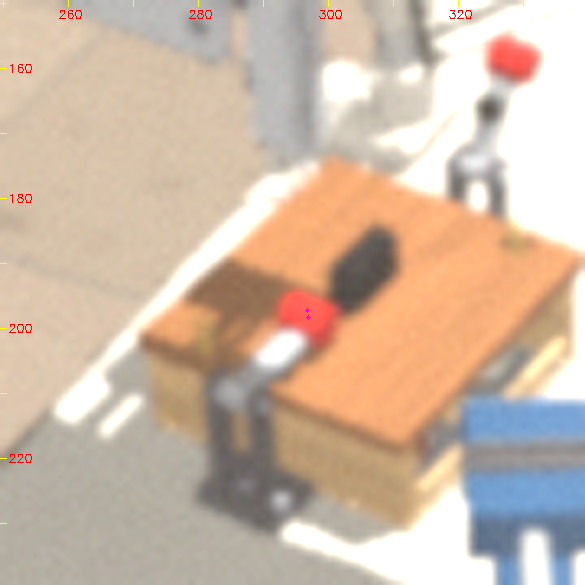

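```bash
python3 -m creep '{"xyz":[[0,30,0],[0,40,0],[0,40,0],[0,40,0],[0,36,0]],"spin":[-0.012,0,0,0,0]}';python3 -m creep '{"xyz":[[0,0,0],[0,0,20],[0,0,20],[0,0,22],[0,0,0]],"spin":[0,0,0,0,0]}'; python3 to.py 0.52 -0.168 0.060 -0.1
python3 - <<'E'
from knob import *
im=shot("side","n1s",(260,110,370,230),5)
E
```

```text
time_s: 53.25
ee_pos: [0.5217, -0.1701, 0.1457]
eef_rot: [-3.141, 0.0, -0.085]
force: [1.0, 0.0, -0.3]
grip_width: 0.0004
time_s: 53.88
ee_pos: [0.5214, -0.1676, 0.0825]
eef_rot: [-3.141, 0.003, -0.086]
force: [-0.4, 0.3, 1.0]
grip_width: 0.0005
at target yaw:  [-1.3  0.5  0.5] spin 0.014
at current yaw: [-1.4  0.5  0.5] now [ 0.5214 -0.1676  0.0825] -0.086 rp [-3.141e+00  3.000e-03] t 53.88 F [-0.4  0.3  1. ] w 0.0005
```

View pics/n1s.png

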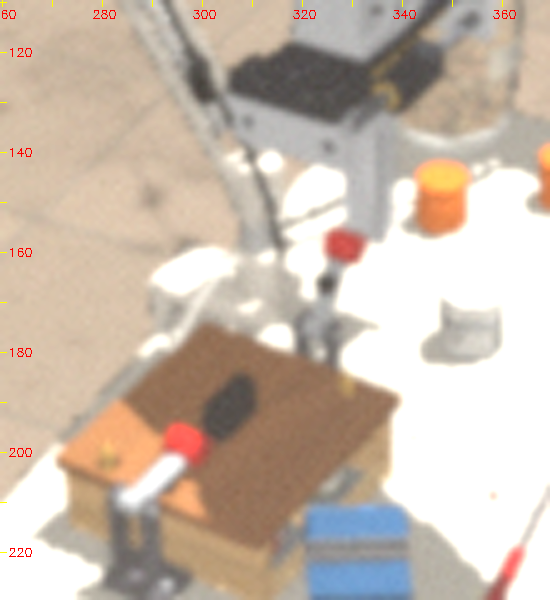

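```bash
python3 -m creep '{"xyz":[[-1,-10,0],[0,-10,-2],[0,-10,-2],[0,-8,-2],[0,0,0]],"spin":[0.012,0,0,0,0]}';python3 -m creep '{"xyz":[[0,-8,-2],[0,-8,0],[0,-8,0],[0,-6,0],[0,0,0]],"spin":[0,0,0,0,0]}'
python3 - <<'E'
from h import *
im=shot("side","n2s",(260,110,370,230),5)
E
python3 to.py 0.5272 -0.097 0.07 -0.1
```

```text
time_s: 54.55
ee_pos: [0.5248, -0.13, 0.0899]
eef_rot: [-3.141, -0.0, -0.099]
force: [-0.5, -1.0, -0.7]
grip_width: 0.0003
time_s: 55.18
ee_pos: [0.5278, -0.1005, 0.0918]
eef_rot: [-3.141, -0.0, -0.1]
force: [-0.4, -0.4, -0.8]
grip_width: 0.0004
at target yaw:  [-1.  -3.7 -0.2] spin 0.0
at current yaw: [-1.  -3.7 -0.2] now [ 0.5278 -0.1007  0.0918] -0.1 rp [-3.141 -0.   ] t 55.23 F [-0.2  0.3 -0.3] w 0.0007
```

View pics/n2s.png

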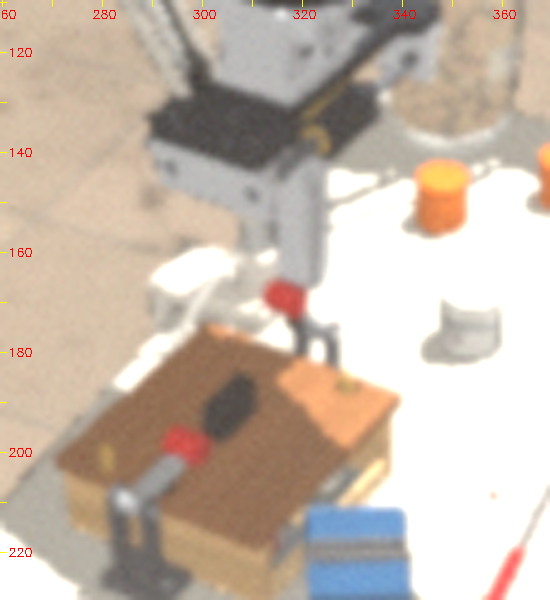

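```bash
python3 -m creep '{"xyz":[[0,-5,0],[0,0,-15],[0,0,-15],[0,-12,0],[0,-11,0]],"spin":[0,0,0,0,0]}';python3 -m creep '{"xyz":[[0,0,0],[0,0,8],[0,0,8],[0,-2,6],[0,0,0]],"spin":[0,0,0,0,0]}'
python3 - <<'E'
from h import *
im=shot("side","n3s",(260,110,370,230),5)
E
python3 to.py 0.5302 -0.066 0.051 -0.1
```

```text
time_s: 55.85
ee_pos: [0.5305, -0.0722, 0.1217]
eef_rot: [-3.141, -0.0, -0.1]
force: [0.6, -0.2, 0.2]
grip_width: 0.0008
time_s: 56.48
ee_pos: [0.5306, -0.0707, 0.0992]
eef_rot: [-3.141, 0.001, -0.1]
force: [0.5, 0.5, 1.2]
grip_width: 0.0004
at target yaw:  [-0.9 -4.9 26.4] spin -0.0
at current yaw: [-0.9 -4.9 26.4] now [ 0.5306 -0.071   0.0994] -0.1 rp [-3.141e+00  1.000e-03] t 56.52 F [-0.7  1.1  0.3] w 0.0004
```

View pics/n3s.png

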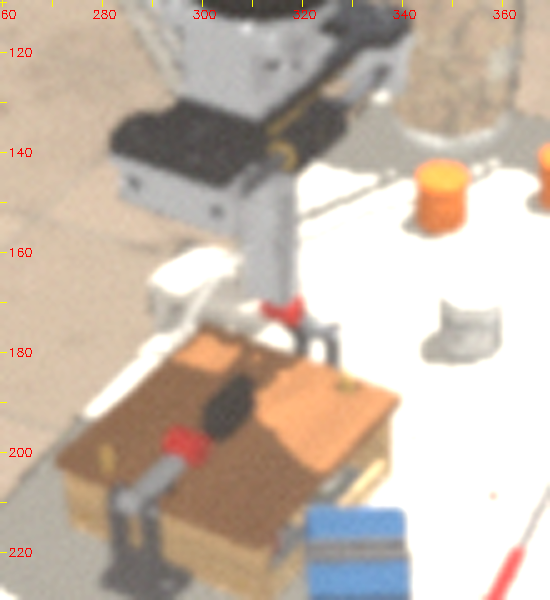

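Finger stands on the knob; press down along the arc.

```bash
python3 -m creep '{"xyz":[[0,-2,5],[0,-1,5],[0,-1,5],[0,-1,5],[0,0,0]],"spin":[0,0,0,0,0]}';python3 -m creep '{"xyz":[[0,0,3],[0,0,3],[0,0,1.5],[0,0,0]],"spin":[0,0,0,0]}';python3 -m creep '{"xyz":[[0,0,1.5],[0,0,1.5],[0,0,0]],"spin":[0,0,0]}'
```

```text
time_s: 57.15
ee_pos: [0.5325, -0.0586, 0.0821]
eef_rot: [-3.129, -0.002, -0.099]
force: [-4.2, 60.3, 31.8]
grip_width: 0.0002
time_s: 57.65
ee_pos: [0.5328, -0.0554, 0.0748]
eef_rot: [-3.124, -0.002, -0.099]
force: [-1.4, 85.5, 33.9]
grip_width: 0.0
time_s: 58.02
ee_pos: [0.5328, -0.0542, 0.0715]
eef_rot: [-3.123, -0.002, -0.099]
force: [0.1, 94.7, 31.9]
grip_width: 0.0003
```

```bash
python3 -m creep '{"xyz":[[0,-6,-2],[0,-6,-3],[0,0,0]],"spin":[0,0,0]}'
python3 - <<'E'
from h import *
im=shot("side","n4s",(260,110,370,230),5)
E
python3 to.py 0.5302 -0.066 0.051 -0.1
```

```text
time_s: 58.4
ee_pos: [0.5325, -0.0541, 0.0742]
eef_rot: [3.141, -0.0, -0.1]
force: [-0.3, -0.3, 0.3]
grip_width: 0.0005
at target yaw:  [-1.1 11.8  1.1] spin -0.0
at current yaw: [-1.1 11.8  1.1] now [ 0.5325 -0.0544  0.0741] -0.1 rp [ 3.142 -0.   ] t 58.45 F [0.5 4.8 2.7] w 0.0002
```

View pics/n4s.png

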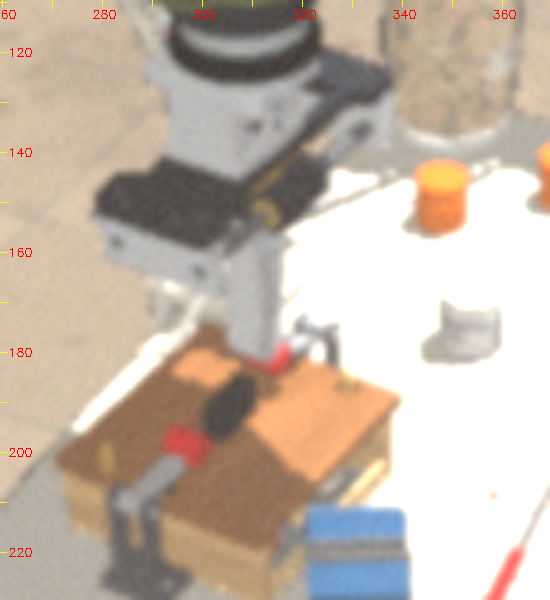

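```bash
python3 -m creep '{"xyz":[[0,0,-8],[0,0,-20],[0,0,-30],[0,-20,-5],[0,-20,0]],"spin":[0,0,0,0,0]}'
python3 - <<'E'
from knob import *
im=shot("side","n5s",(260,150,350,240),6.5,[proj("side",K(s,t)[0]) for s in (1,-1) for t in (0,.2)])
E
```

```text
time_s: 59.08
ee_pos: [0.5364, -0.0133, 0.137]
eef_rot: [3.142, 0.0, -0.101]
force: [0.1, -0.2, -0.4]
grip_width: 0.0007
```

View pics/n5s.png

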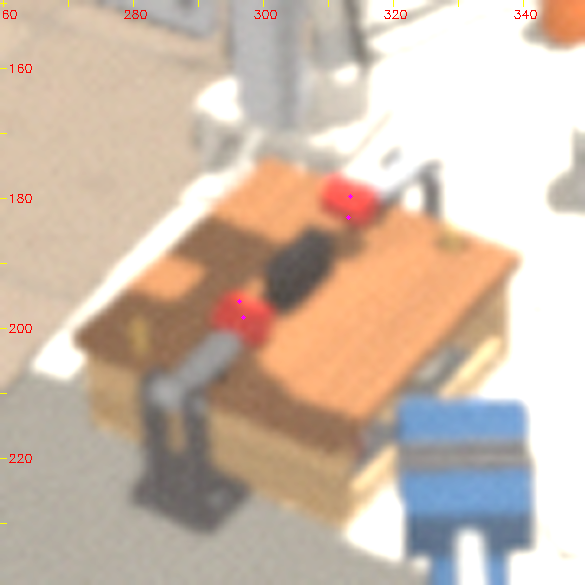

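```bash
python3 -m creep '{"xyz":[[0,27,0],[0,27,0],[0,0,20],[0,0,20],[0,0,10]],"spin":[0,0,0,0,0]}';python3 to.py 0.5302 -0.0678 0.0465 -0.1;python3 -m creep '{"xyz":[[0,0,5],[0,0,0]],"spin":[0,0]}';python3 -m creep '{"xyz":[[0,0,3],[0,0,0]],"spin":[0,0]}'
```

```text
time_s: 59.75
ee_pos: [0.5303, -0.0675, 0.0853]
eef_rot: [-3.141, 0.003, -0.1]
force: [-0.6, -0.4, 0.0]
grip_width: 0.0003
at target yaw:  [-0.   0.3 16.8] spin 0.0
at current yaw: [-0.   0.3 16.8] now [ 0.5303 -0.0675  0.0853] -0.1 rp [-3.141e+00  3.000e-03] t 59.75 F [-0.6 -0.4  0. ] w 0.0003
time_s: 60.0
ee_pos: [0.5311, -0.068, 0.0822]
eef_rot: [-3.142, 0.0, -0.1]
force: [0.1, -0.9, 0.4]
grip_width: 0.0008
time_s: 60.25
ee_pos: [0.531, -0.0682, 0.0794]
eef_rot: [3.142, -0.0, -0.1]
force: [0.5, -0.3, 0.6]
grip_width: 0.0006
```

```bash
python3 -m creep '{"xyz":[[0,0,2],[0,0,2],[0,0,0]],"spin":[0,0,0]}';python3 -m creep '{"xyz":[[0,0,2],[0,0,0]],"spin":[0,0]}';python3 -m creep '{"xyz":[[0,0,2],[0,0,0]],"spin":[0,0]}';python3 -m creep '{"xyz":[[0,0,1],[0,0,0]],"spin":[0,0]}'
```

```text
time_s: 60.62
ee_pos: [0.531, -0.0682, 0.0751]
eef_rot: [3.142, 0.0, -0.1]
force: [-0.2, 0.8, -0.1]
grip_width: 0.0004
time_s: 60.88
ee_pos: [0.531, -0.0681, 0.0731]
eef_rot: [-3.142, 0.0, -0.1]
force: [-0.0, -0.6, -0.1]
grip_width: 0.0007
time_s: 61.12
ee_pos: [0.5309, -0.0681, 0.0711]
eef_rot: [-3.142, 0.0, -0.1]
force: [-0.7, -0.5, -0.2]
grip_width: 0.0004
time_s: 61.38
ee_pos: [0.531, -0.0681, 0.0702]
eef_rot: [3.142, 0.0, -0.1]
force: [0.3, 0.3, 0.7]
grip_width: 0.0002
```

```bash
python3 -m creep '{"xyz":[[0,0,1],[0,0,0]],"spin":[0,0]}';python3 -m creep '{"xyz":[[0,0,1],[0,0,0]],"spin":[0,0]}';python3 -m creep '{"xyz":[[0,0,0.8],[0,0,0]],"spin":[0,0]}'
python3 - <<'E'
from knob import *
im=shot("side","n6s",(260,130,350,220),6.5)
E
```

```text
time_s: 61.62
ee_pos: [0.531, -0.0681, 0.0692]
eef_rot: [-3.142, 0.0, -0.1]
force: [0.6, -0.0, 0.5]
grip_width: 0.0007
time_s: 61.88
ee_pos: [0.531, -0.0681, 0.0683]
eef_rot: [-3.142, -0.0, -0.1]
force: [-0.3, 0.7, 1.4]
grip_width: 0.0005
time_s: 62.12
ee_pos: [0.5312, -0.0681, 0.0679]
eef_rot: [-3.142, -0.0, -0.1]
force: [-1.6, 1.1, 6.9]
grip_width: 0.0004
```

View pics/n6s.png

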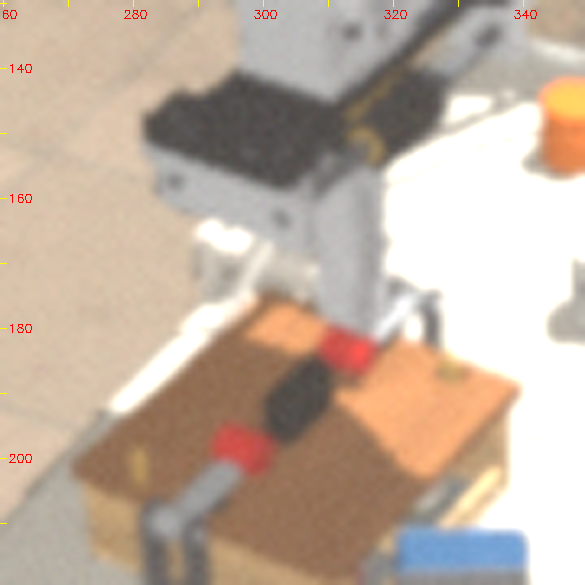

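```bash
python3 -m creep '{"xyz":[[0,0,0.8],[0,0,0]],"spin":[0,0]}';python3 -m creep '{"xyz":[[0,0,-10],[0,0,-20],[0,0,-30],[0,0,-30],[0,0,0]],"spin":[0,0,0,0,0]}'; python3 -m creep '{"xyz":[[-30,-10,0],[-45,-20,0],[-45,-20,0],[-40,-15,0],[0,0,0]],"spin":[0,0,0,0,0]}';
python3 - <<'E'
from knob import *
print(ctrl.get_obs()["ee_pos"])
im=shot("side","n7s",(260,150,350,240),6.5,[proj("side",K(s,t)[0]) for s in (1,-1) for t in (0,)])
im=shot("top","n7",(270,140,390,230),6.5)
E
```

```text
time_s: 62.42
ee_pos: [0.5313, -0.0681, 0.0676]
eef_rot: [-3.142, -0.001, -0.1]
force: [-3.8, 0.9, 10.9]
grip_width: 0.0003
time_s: 63.05
ee_pos: [0.5319, -0.0684, 0.1588]
eef_rot: [3.141, -0.004, -0.1]
force: [-0.3, -0.3, -0.1]
grip_width: 0.0007
time_s: 63.68
ee_pos: [0.3765, 0.0133, 0.1561]
eef_rot: [3.142, 0.001, -0.099]
force: [-0.2, -1.0, 0.7]
grip_width: 0.0002
[0.37649571 0.01329545 0.15614622]
```

View pics/n7s.png

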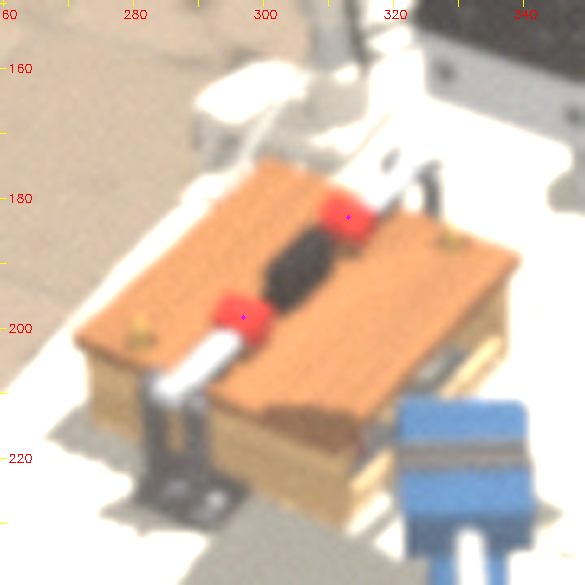

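View pics/n7.png

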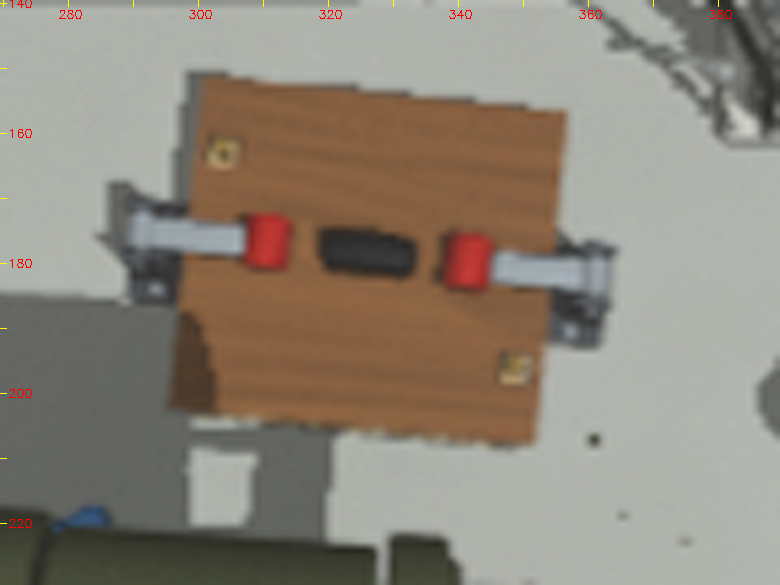

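```bash
python3 - <<'E'
from knob import *
print(proj("top",[C[0],C[1],.052]), ray("top",326.0,179.6,.052), ray("top",(303.4+348.4)/2,(163+196.2)/2,.06))
p=[ray("top",u,v,.052) for u,v in ((300.3,151.5),(356.6,156.7),(351.8,208),(295.3,202.3))]
d=(p[0]-p[1])+(p[3]-p[2]); print("lid yaw",-np.arctan2(d[0],d[1]))
o=cv2.imread("pics/top0.png").astype(int); im=ctrl.camera("top")[:,:,::-1]; cv2.imwrite("pics/final.png",im)
E
```

```text
[325.99181275 179.48153603] [ 0.53430462 -0.02402018  0.052     ] [ 0.53315635 -0.02377878  0.06      ]
lid yaw -0.09825807200932783
```

View pics/final.png

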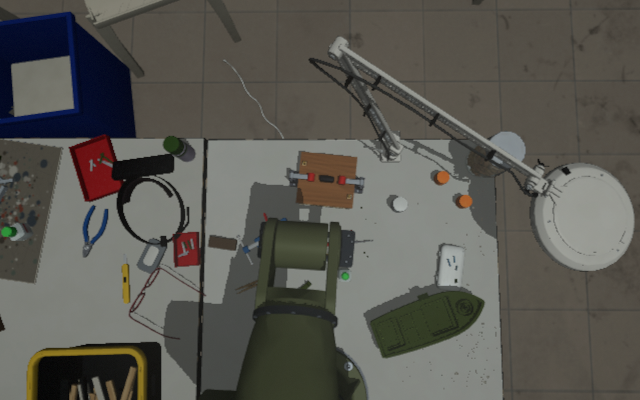

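```bash
python3 -m creep '{"xyz":[[0,0,0],[0,0,0]],"spin":[0,0]}'; python3 -c "
from station import ctrl
print(ctrl.hand_in())"
```

```text
time_s: 64.08
ee_pos: [0.3785, 0.0123, 0.1564]
eef_rot: [3.142, 0.001, -0.101]
force: [0.6, 0.4, 0.7]
grip_width: 0.0005
the job is handed in; nothing more can be done
None
```

I finished the job and handed it in at about 64 s; the hand-in gives no verdict. I swung both clamps back, put the three small pots present (blue, red and a third with a black cap) one to a compartment, seated the lid over both pins, and swung both clamps fully down.

**Last checks**
- **Lid:** the last picture puts its centre within about 1 mm and its turn within 0.01 rad of the carrier. Both pins show through the holes, and lowering stopped at 44 mm, the cheek height.
- **Clamps:** both knobs lie where angle 0 should put them, and both presses stopped at the same height.
- **Pots:** I saw all three upright in their compartments before the lid went on. They are hidden now and I could not check them again.
- **White pot and robot:** the white pot looks unmoved, and the arm was clear of everything. I did not measure the needle file or the sanding block again; in the last picture the block looks in place and the arm partly hides the file.

**What went wrong or disagreed**
- **Fingertips:** they stand about 4 mm behind the tool point, not 22 mm ahead as stated. I worked from what the pictures and contacts showed.
- **Force spike:** while I pressed the second clamp down, the finger wedged on something and the wrist force reached about 100 N, below the 120 N limit. I backed off, pressed again, and the lid had not moved.
- **Lamp:** one move went the wrong way by about 5 cm, close to the desk lamp. I felt no contact, but the lamp's shade shows about 10 px away from where it was at the start, so I may have brushed it.
- **Third pot's colour:** its band looks greyish in the pictures, so I could not tell olive from ochre. Either would be packed.

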